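# Close the staining chamber with its snap-down lid

### The job

Take the blue lid out of the drying rack and lay it flat on the bench with its grip bar up, let go, and take it again by the bar. Close the grey staining chamber with it: tuck one long edge under the steel lip, lower the opposite edge onto the orange catch, and press that edge down until the lid is flat and fully home with the catch sprung back over it. Do not knock over or push aside the bottle and jars standing round about.

Things in the scene. Friction and masses are not known exactly. Their poses are not given: they have to be found in the camera images.
- lid_center (a point): Blue lid, a flat plate 100 x 160 x 8 mm, 0.16 kg (varies). Point: centre of the plate, half-way through its thickness. Axes: x along the 100 mm side, y along the 160 mm side, z out of the upper face, which carries the bar; the underside is plain. The lid is the same after a half turn about z, so either long edge may go under the lip.
- lid_bar (a point): White grip bar in the middle of the lid's upper face: 70 mm long (lid y), 16 mm wide (lid x), standing 30 mm above that face. Point: centre of the bar, 15 mm above the face, 19 mm from lid_center along lid z. Axes as lid_center.
- rack: White drying rack with steel wire loops, fixed. Origin: centre of its underside. Base 116 x 120 x 10 mm; loops 47 mm tall at x = +-8, +-34, +-50 mm, spanning y = +-48 mm. At the start the lid stands upright on a long edge in the middle slot (10 mm clear, so it may lean 0.05 rad), bar on the rack's +x side, top edge 110 mm above the bench, up to 15 mm off-centre along y.
- chamber: Grey staining chamber, an open box with slides inside, fixed, 126 x 190 mm. Origin: centre of its underside, z up. Lip at -x, catch at +x. The ledge that carries the lid is at z = 34 mm. Back wall inside face x = -52 mm; side guides y = +-84 mm and front guides x = +52 mm, 40 mm tall; two posts beside the catch, 42 mm tall, at x = 57 to 75 mm.
- home (a point): Where the plate's centre (lid_center) is when the lid is home in the chamber, 38 mm above the bench; axes as the chamber's, the lid's 160 mm side along y.
- lip (a point): Inner lower edge, in the middle, of the chamber's steel retaining lip: x = -42 mm, z = 48 mm of the chamber (14 mm above the ledge). The lip is 4 mm thick, runs along y for 180 mm and overhangs the back wall's face by 10 mm; from this edge a flare rises at 45 deg to x = -35 mm, z = 57 mm. Axes as the chamber's.
- catch (a joint): Orange sprung catch, middle of the chamber's +x side, 46 mm wide, 56 mm tall. Nose tip at x = 44 mm, z = 45 mm; from there it slopes back and up (58 deg) to x = 51 mm, z = 56 mm. Value in m: 0 sprung in, up to 0.012 pushed outward (+x). 3 N at 0, 400 N/m. A lid lowered on it rests on the slope; 8 to 20 N down on the plate between bar and catch makes it snap over the lid's upper face.
- reagent_bottle_center (a point): Brown reagent bottle with white cap, 60 mm across, 117 mm tall, standing on the bench; to be left where it is. The point is its centre, half-way up; z up.
- staining_jar_center (a point): Upright glass staining jar with a knobbed lid, 52 x 58 mm, 107 mm tall, standing on the bench; to be left where it is. The point is its centre, half-way up; z up.
- specimen_jar_center (a point): White specimen jar with white screw lid, 62 mm across, 72 mm tall, standing on the bench; to be left where it is. The point is its centre, half-way up; z up.
- small_jar_center (a point): Small white specimen jar with orange screw lid, 46 mm across, 56 mm tall, standing on the bench; to be left where it is. The point is its centre, half-way up; z up.

How it is judged:
By the outcome, as a careful person would: the job done as asked, in the order asked, and still so for the second after the job is handed in, with the robot touching nothing.
It also fails if it takes over 70 s, if anything falls off the work surface, if the arm or the gripper's body presses on something with over 40 N, if the wrist force passes 120 N, or if a joint passes its speed limit or range.

### The arm

A 7-joint arm with a two-finger parallel gripper is mounted at the origin on a cart in front of the work surface, level with it; the furniture and walls round the work are solid. World frame = base frame: x ahead of the robot, y to its left, z up, the work surface at z = 0. Lengths are in m, angles in rad, forces in N, time in s.
With the tool pointing down it reaches from about 0.425 to 0.875 m from the base axis. Payload 4.7 kg.
Tool frame: the origin (TCP) lies between the finger pads; the fingertips stand 14 mm ahead of it and the grasp point (between the pads) lies 5 mm behind it; z points along the fingers, y is the line along which they close (so a half turn about z gives the same grasp; the last joint's range is limited). The gripper opens to 87 mm and grips with 3 to 60 N. Pads are 19 mm wide; open, the fingers measure 117 mm over their backs; the gripper's body (75 mm by 190 mm) begins 51 mm behind the grasp point.
Start: joints at [-1.251, 0.321, -0.07, 1.45, 0.023, 1.371, -0.057], TCP at [0.196, 0.62, 0.237] pointing down, gripper open.
Joint ranges: [-2.86, 2.86], [-0.3, 2.09], [-1.38, 1.24], [0.06, 2.45], [-1.56, 4.7], [0.09, 2.05], [-2.69, 2.69]. Speed limits (rad/s): [2.57, 2.57, 3.14, 3.14, 3.14, 3.14, 3.14].

### API

Orientations are given as a rotation vector (axis times angle).
In Python, from bench import ctrl gives the robot as it stands.
- The arm moves only by the tool step_arm, never from a script. Its argument "commands" is a list of rows, each an object with "travel": the shift along the tool's x, y, z in m, a list of three; "turn": the turn, a rotation vector about the tool's x, y, z in degrees, a list of three. A call has 1 to 5 rows; each row is the pose to reach, as a shift and turn from the pose commanded when the call began, along the tool's axes at that moment; what a row does not reach only later rows make up. A row lasts 1/10 s, in which the tool goes at most 50 mm and 8.59 degrees, less where a joint would pass 70% of its speed; a pose out of reach is approached as far as the arm can. A call with a gripper value outside its range is refused whole. "gripper" is the opening, from 0 (shut) to 1 (fully open), set as the call begins (left out, the last holds). The fingers move at their own pace and stop on an object; "force" is the grip in N (left out, the last holds). Time passes only in rows, so rows that repeat a pose let the fingers close. It gives the time, the measured TCP pose, the force, the opening and the grip force at its end, in the units of the state.
- ctrl.get_state(): the state, without advancing time (a new reading comes with each control period).
- ctrl.get_image(name): name is "scene" or "side" or "wrist"; returns the picture (384x512x3 uint8, red, green, blue); there is no depth.
- ctrl.camera_model(name): a dict with "fx", "fy", "cx", "cy" (pixels), "R" (3x3) and "t" (3): a world point X has camera coordinates R X + t; the wrist camera has in their place "T_tool_cam" (4x4, takes a point from camera to tool coordinates, whose origin is the TCP and whose axes are the flange's). Camera axes: x right, y down, z forward; pixel columns grow to the right and rows downward; lengths in m; the calibration is good to about 2 mm. A picture is of the moment at which its call begins: read the wrist's pose just before it. camera_model takes no time and is no camera call.
- ctrl.close_job(): hands the job in; it is judged then, once.
The state is a dict: "time": time; "joint_positions": joint angles; "qd": joint speeds; "joint_torque": joint torques, N m; "position": TCP position; "tool_rot": TCP orientation; "ft_force": force on the tool from outside, world axes, zero at the start; "torque": the same for the moment, N m; "grip_width": opening from 0.0 (shut) to 1.0 (fully open); "grip_force": force on a finger pad.
Only numpy, scipy, OpenCV 4.12 (cv2) and the standard library are available. Lean on these libraries where they do the work, as an engineer would, in place of code of your own. Each camera call takes 0.05 s, during which the arm holds its last target. There are 200 camera calls.

## Working session

There is one attempt and no reset: what is moved stays moved. The work goes in short steps, Python scripts to look and compute and a tool call to move; the robot and the scene stay as the last step left them, time stands still between calls to the robot, and variables do not carry over. Pictures are saved under pics/ and viewed, at most 10 in all, crops included, and the job is handed in when it is done.

Besides the shell and the picture viewer there is one more tool, called after ">>>" as a command line: name --argument value ..., lists and objects as JSON in quotes. step_arm: Moves the arm, as the interface text tells. Its arguments: {"type":"object","properties":{"commands":{"type":"array"},"gripper":{"type":"number"},"force":{"type":"number"}},"required":["commands"]}

```bash
ls; mkdir -p pics; python3 - <<'E'
from bench import ctrl
import cv2,numpy as np
s=ctrl.get_state();print(s['time'],s['position'],s['tool_rot'])
a=ctrl.get_image('scene');b=ctrl.get_image('side')
cv2.imwrite('pics/scene0.png',a[:,:,::-1]);cv2.imwrite('pics/side0.png',b[:,:,::-1])
for n in('scene','side','wrist'):print(n,{k:np.round(v,4).tolist() for k,v in ctrl.camera_model(n).items()})
E
```

```text
pics
0.0 [0.19558462 0.61932961 0.23548159] [-4.78463391e-01 -3.10474337e+00  2.93924855e-03]
scene {'fx': 499.4461, 'fy': 499.4461, 'cx': 258.8424, 'cy': 191.2301, 'R': [[0.8682, -0.4962, 0.0057], [-0.3727, -0.6596, -0.6527], [0.3276, 0.5645, -0.7576]], 't': [-0.4825, 0.2372, 1.3514]}
side {'fx': 439.0204, 'fy': 439.0204, 'cx': 256.4051, 'cy': 189.0297, 'R': [[0.9557, -0.2943, 0.0078], [-0.1067, -0.3709, -0.9225], [0.2744, 0.8808, -0.3859]], 't': [-0.5643, 0.1091, 1.061]}
wrist {'fx': 334.2226, 'fy': 334.2226, 'cx': 249.9801, 'cy': 190.5644, 'T_tool_cam': [[0.0014, -0.9707, -0.2403, 0.0656], [1.0, 0.001, 0.0015, 0.0004], [-0.0012, -0.2403, 0.9707, -0.148], [0.0, 0.0, 0.0, 1.0]]}
```

View pics/scene0.png

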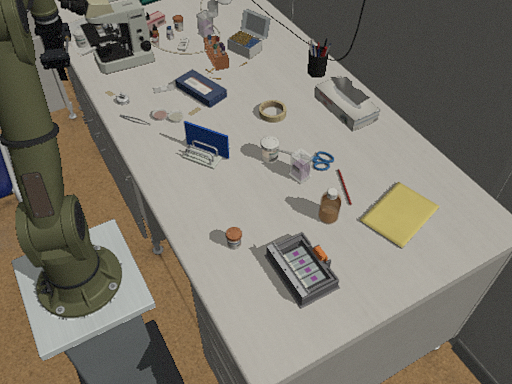

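View pics/side0.png

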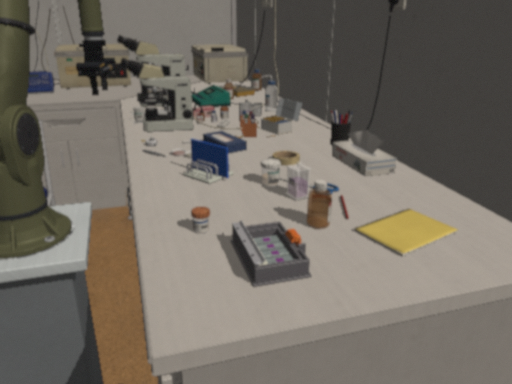

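The scene view shows the blue lid upright at (207,141) with the wire loops on its near side, so the bar is hidden behind it. The grey chamber is at (301,268), with the catch at (320,253) and the lip on the lower-left side. The small jar is at (234,237), bottle (330,206), staining jar (300,165) and specimen jar (270,149). The side view agrees.

```bash
cat > h.py <<'E'
from bench import ctrl
import cv2,numpy as np
from scipy.spatial.transform import Rotation as Ro
def cam(n,s=None):
    m=ctrl.camera_model(n)
    if n=='wrist':
        s=s or ctrl.get_state();T=np.array(m['T_tool_cam']);Rt=Ro.from_rotvec(s['tool_rot']).as_matrix()
        A=Rt@T[:3,:3];c=Rt@T[:3,3]+s['position']
    else:
        A=np.array(m['R']).T;c=-A@np.array(m['t'])
    return m,A,c
def ray(n,uv,z,s=None):
    m,A,c=cam(n,s);d=A@np.array([(uv[0]-m['cx'])/m['fx'],(uv[1]-m['cy'])/m['fy'],1]);return c+d*(z-c[2])/d[2]
def proj(n,X,s=None):
    m,A,c=cam(n,s);p=A.T@(np.array(X)-c);return np.array([m['fx']*p[0]/p[2]+m['cx'],m['fy']*p[1]/p[2]+m['cy']])
def mask(im,lo,hi):
    return cv2.inRange(cv2.cvtColor(im,cv2.COLOR_RGB2HSV),lo,hi)
def biggest(mk):
    c=cv2.findContours(mk,cv2.RETR_EXTERNAL,cv2.CHAIN_APPROX_NONE)[0];return max(c,key=cv2.contourArea)
E
python3 - <<'E'
from h import *
a=cv2.imread('pics/scene0.png')[:,:,::-1].copy();b=cv2.imread('pics/side0.png')[:,:,::-1].copy()
for n,im,box in(('scene',a,(170,110,245,175)),('side',b,(180,130,240,185))):
    print(n,cam(n)[2])
    mk=mask(im,(105,120,40),(125,255,255));z=np.zeros_like(mk);x0,y0,x1,y1=box;z[y0:y1,x0:x1]=mk[y0:y1,x0:x1]
    c=biggest(z);q=cv2.approxPolyDP(c,4,True)[:,0];print(q.tolist(),cv2.contourArea(c))
    for p in q:print(p,ray(n,p,.11).round(3),ray(n,p,.06).round(3))
for nm,p,z in(('chamber',(301,268),.03),('catch',(320,250),.056),('smalljar',(234,232),.056),('bottle',(333,190),.117),('stain',(300,152),.1),('spec',(270,142),.072)):print(nm,ray('scene',p,z).round(3))
for nm,p,z in(('chA',(265,265),.048),('chB',(303,303),.048),('chC',(338,288),.04),('chD',(299,233),.04)):print(nm,ray('scene',p,z).round(3))
E
```

```text
scene [ 0.06455924 -0.8458062   1.18139936]
[[184, 121], [189, 144], [197, 139], [228, 157], [226, 135]] 690.0
[184 121] [0.466 0.33  0.11 ] [0.485 0.385 0.06 ]
[189 144] [0.436 0.225 0.11 ] [0.453 0.275 0.06 ]
[197 139] [0.467 0.233 0.11 ] [0.486 0.284 0.06 ]
[228 157] [0.515 0.116 0.11 ] [0.536 0.161 0.06 ]
[226 135] [0.554 0.205 0.11 ] [0.576 0.254 0.06 ]
side [ 0.25973333 -1.06011758  0.51443903]
[[193, 141], [193, 159], [216, 162], [226, 176], [228, 147]] 696.5
[193 141] [0.469 0.302 0.11 ] [0.495 0.471 0.06 ]
[193 159] [0.439 0.124 0.11 ] [0.461 0.271 0.06 ]
[216 162] [0.496 0.081 0.11 ] [0.526 0.222 0.06 ]
[226 176] [ 0.498 -0.033  0.11 ] [0.527 0.094 0.06 ]
[228 147] [0.562 0.209 0.11 ] [0.599 0.366 0.06 ]
chamber [ 0.526 -0.28   0.03 ]
catch [ 0.591 -0.271  0.056]
smalljar [ 0.417 -0.103  0.056]
bottle [ 0.709 -0.152  0.117]
stain [0.721 0.036 0.1  ]
spec [0.679 0.144 0.072]
chA [ 0.441 -0.234  0.048]
chB [ 0.467 -0.378  0.048]
chC [ 0.572 -0.383  0.04 ]
chD [ 0.58  -0.186  0.04 ]
```

```bash
cat >> h.py <<'E'
def frame(n,a):
    """tool: z = -n*sin(a) - Z*cos(a), x inward/up, n horizontal outward dir (az deg), a tilt deg"""
    n=np.array([np.cos(np.radians(n)),np.sin(np.radians(n)),0]);Z=np.array([0,0,1.]);a=np.radians(a)
    z=-n*np.sin(a)-Z*np.cos(a);x=-n*np.cos(a)+Z*np.sin(a);return np.c_[x,np.cross(z,x),z]
def go(P,M,s=None):
    s=s or ctrl.get_state();R0=Ro.from_rotvec(s['tool_rot']).as_matrix()
    tr=R0.T@(np.array(P)-s['position']);tu=np.degrees(Ro.from_matrix(R0.T@M).as_rotvec())
    print('t',round(s['time'],2),'travel',tr.round(4).tolist(),'turn',tu.round(2).tolist(),'rows',round(max(np.linalg.norm(tr)/.05,np.linalg.norm(tu)/8.59),1))
E
python3 - <<'E'
from h import *
M=frame(38.5,45);print(M.round(2));go((.60,.336,.17),M)
E
```

```text
[[-0.55 -0.62 -0.55]
 [-0.44  0.78 -0.44]
 [ 0.71  0.   -0.71]]
t 0.1 travel [-0.471, -0.1484, 0.0658] turn [21.87, 41.24, -53.05] rows 10.0
```

>>> step_arm --commands '[{"travel": [-0.05, -0.015, 0], "turn": [2, 4, -5]}, {"travel": [-0.1, -0.03, 0], "turn": [4, 8, -10]}, {"travel": [-0.15, -0.045, 0.02], "turn": [6, 12, -16]}, {"travel": [-0.2, -0.06, 0.03], "turn": [9, 17, -22]}, {"travel": [-0.25, -0.075, 0.035], "turn": [11, 21, -27]}]'

```text
time: 0.6
position: [0.4003, 0.4798, 0.2021]
tool_rot: [0.241, -2.733, 0.186]
ft_force: [1.1, 0.8, -0.6]
grip_width: 1.001
grip_force: 0.0
```

```bash
python3 - <<'E'
from h import *
s=ctrl.get_state();print(s['joint_positions'],s['position']);go((.60,.336,.17),frame(38.5,45))
E
```

```text
[-0.80945749  0.57734122 -0.02718532  1.21866903 -0.15140276  1.72594351
  0.91674849] [0.40032638 0.47982728 0.20214595]
t 0.6 travel [-0.1738, -0.1759, -0.0207] turn [10.86, 20.11, -25.77] rows 5.0
```

>>> step_arm --commands '[{"travel": [-0.035, -0.035, -0.004], "turn": [2.2, 4, -5.2]}, {"travel": [-0.07, -0.07, -0.008], "turn": [4.4, 8, -10.3]}, {"travel": [-0.104, -0.105, -0.012], "turn": [6.6, 12, -15.5]}, {"travel": [-0.139, -0.14, -0.016], "turn": [8.7, 16, -20.6]}, {"travel": [-0.174, -0.176, -0.021], "turn": [10.9, 20.1, -25.8]}]'

```text
time: 1.1
position: [0.5669, 0.3551, 0.1987]
tool_rot: [0.688, -2.484, 0.324]
ft_force: [3.5, -3.8, -1.7]
grip_width: 0.998
grip_force: 0.0
```

```bash
python3 - <<'E'
from h import *
s=ctrl.get_state();print(s['joint_positions'],s['position'],s['tool_rot'])
a=ctrl.get_image('wrist');cv2.imwrite('pics/w1.png',a[:,:,::-1])
for t in ((0,0),(0,.035),(0,-.035)):pass
b=np.array([.528,.279,.06]);print(proj('wrist',b,s));go((.60,.336,.17),frame(38.5,45))
E
```

```text
[-0.63758517  0.86804769  0.04014752  0.82068953  0.02119181  2.04801613
  1.51260449] [0.56693082 0.35512663 0.19868195] [ 0.68769742 -2.48443604  0.32353222]
[216.04246422 197.3477497 ]
t 1.15 travel [-0.0336, -0.0433, 0.0254] turn [0.48, 11.77, -6.05] rows 1.5
```

View pics/w1.png

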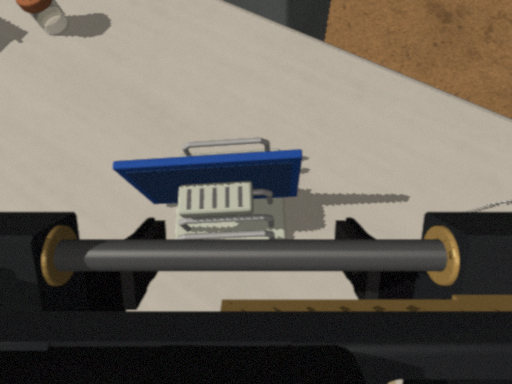

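The wrist view shows the lid's top edge from (115,165) to (302,153). The bar is on the near side at columns 179–252, rows 183–215. The predicted bar pixel (216,197) is in its middle. Joint 6 is at its limit, so I'll use a smaller tilt.

```bash
python3 - <<'E'
from h import *
s=ctrl.get_state()
for uv,z in(((115,162),.11),((302,151),.11),((180,187),.068),((250,183),.068),((181,212),.068),((252,208),.068)):print(uv,ray('wrist',uv,z,s).round(4))
im=cv2.imread('pics/w1.png')[:,:,::-1].copy();c=biggest(mask(im,(105,120,40),(125,255,255)));q=cv2.approxPolyDP(c,4,True)[:,0];print(q.tolist())
q=q[np.argsort(q[:,0])];a=ray('wrist',q[0],.11,s);b=ray('wrist',q[-1],.11,s);print(a,b,np.linalg.norm(a-b),(a+b)/2)
E
```

```text
(115, 162) [0.5542 0.2147 0.11  ]
(302, 151) [0.4608 0.3448 0.11  ]
(180, 187) [0.5358 0.2582 0.068 ]
(250, 183) [0.4963 0.3129 0.068 ]
(181, 212) [0.5551 0.2742 0.068 ]
(252, 208) [0.516  0.3282 0.068 ]
[[300, 150], [119, 161], [113, 167], [154, 202], [176, 201], [181, 183], [251, 179], [254, 187], [284, 196], [295, 195]]
[0.55864439 0.21635133 0.11      ] [0.46086346 0.34288558 0.11      ] 0.1599125562268305 [0.50975393 0.27961846 0.11      ]
```

```bash
python3 - <<'E'
from h import *
M=frame(36,33);b=np.array([.525,.292,.06]);go(b-.066*M[:,2],M);go(b-.006*M[:,2],M)
E
```

```text
t 1.15 travel [-0.0205, -0.0338, 0.0985] turn [-1.52, -0.14, -3.96] rows 2.1
t 1.15 travel [-0.0206, -0.0322, 0.1585] turn [-1.52, -0.14, -3.96] rows 3.3
```

>>> step_arm --commands '[{"travel": [-0.02, -0.034, 0.03], "turn": [-0.7, 0, -2]}, {"travel": [-0.0205, -0.034, 0.07], "turn": [-1.5, -0.1, -4]}, {"travel": [-0.0205, -0.034, 0.0985], "turn": [-1.5, -0.1, -4]}, {"travel": [-0.0205, -0.034, 0.0985], "turn": [-1.5, -0.1, -4]}, {"travel": [-0.0205, -0.034, 0.0985], "turn": [-1.5, -0.1, -4]}]'

```text
time: 1.65
position: [0.5447, 0.3239, 0.1143]
tool_rot: [0.816, -2.443, 0.214]
ft_force: [0.4, 0.3, 0.1]
grip_width: 1.003
grip_force: 0.0
```

```bash
python3 - <<'E'
from h import *
M=frame(36,33);b=np.array([.525,.292,.06]);s=ctrl.get_state();print(s['joint_positions'][5],s['position'])
a=ctrl.get_image('wrist');cv2.imwrite('pics/w2.png',a[60:384,100:400,::-1])
for y in(-.08,-.035,.035,.08):print(proj('wrist',b+M[:,1]*y+[0,0,.05 if abs(y)>.05 else .008],s).round(1)-[100,60])
c=biggest(mask(a,(105,120,40),(125,255,255)));print(cv2.approxPolyDP(c,4,True)[:,0].tolist());go(b-.006*M[:,2],M,s)
E
```

```text
1.8351209311073091 [0.54472277 0.32387381 0.11425369]
[-32.4 119.6]
[ 71.  144.6]
[180.3 146.5]
[274.2 125.3]
[[56, 137], [115, 194], [151, 199], [158, 176], [260, 182], [262, 192], [283, 197], [284, 205], [310, 207], [345, 157], [344, 146], [69, 132]]
t 1.65 travel [-0.0004, -0.015, 0.0582] turn [0.74, -0.24, 1.18] rows 1.2
```

View pics/w2.png

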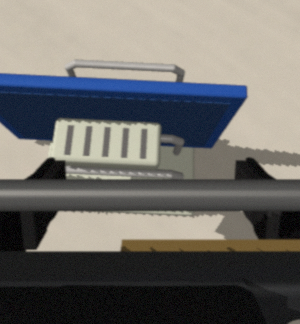

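The bar is at columns 55–160, rows 120–165 of the crop, about 12 mm left of the prediction. The first picture was taken while the arm was still settling, so I re-measure from this steady one.

```bash
python3 - <<'E'
from h import *
s=ctrl.get_state();print(np.abs(s['qd']).max(), s['position'],s['tool_rot'])
P=[ray('wrist',uv,z,s) for uv,z in(((69,132),.11),((346,147),.11),((156,181),.068),((260,186),.068),((152,207),.068),((257,218),.068))]
for p in P:print(p.round(4))
az=lambda d:np.degrees(np.arctan2(d[1],d[0]))+90
print([az(P[i]-P[i+1])%180 for i in(0,2,4)],np.linalg.norm(P[0]-P[1]),np.linalg.norm(P[2]-P[3]),(P[0]+P[1])/2,sum(P[2:])/4)
E
```

```text
0.030556087421029648 [0.54550379 0.32466837 0.11525597] [ 0.81771221 -2.44556519  0.21365584]
[0.553  0.2075 0.11  ]
[0.4681 0.3339 0.11  ]
[0.5401 0.2457 0.068 ]
[0.5016 0.3023 0.068 ]
[0.5549 0.2556 0.068 ]
[0.5202 0.3136 0.068 ]
[np.float64(33.89969287400477), np.float64(34.226174385778144), np.float64(30.860176788762637)] 0.15227741687933438 0.06842708562675591 [0.51053811 0.27069295 0.11      ] [0.5291849  0.27931793 0.068     ]
```

```bash
python3 - <<'E'
from h import *
M=frame(34,33);b=np.array([.527,.279,.06]);go(b-.05*M[:,2],M);go(b-.006*M[:,2],M)
E
```

```text
t 1.7 travel [0.0055, -0.0272, 0.0188] turn [-0.37, -0.1, 2.87] rows 0.7
t 1.7 travel [0.0054, -0.0269, 0.0628] turn [-0.37, -0.1, 2.87] rows 1.4
```

>>> step_arm --commands '[{"travel": [0.005, -0.027, 0.005], "turn": [0, 0, 2.9]}, {"travel": [0.005, -0.027, 0.02], "turn": [0, 0, 2.9]}, {"travel": [0.005, -0.027, 0.04], "turn": [0, 0, 2.9]}, {"travel": [0.005, -0.027, 0.0628], "turn": [0, 0, 2.9]}, {"travel": [0.005, -0.027, 0.0628], "turn": [0, 0, 2.9]}]'

```text
time: 2.2
position: [0.5296, 0.279, 0.063]
tool_rot: [0.753, -2.467, 0.234]
ft_force: [-0.1, 0.5, 0.9]
grip_width: 1.005
grip_force: 0.0
```

>>> step_arm --commands '[{"travel": [0, 0, 0]}, {"travel": [0, 0, 0]}, {"travel": [0, 0, 0]}, {"travel": [0, 0, 0]}, {"travel": [0, 0, 0]}]' --gripper 0.6 --force 40

```text
$.commands[0]: bad value
```

```bash
python3 - <<'E'
from h import *
M=frame(34,33);b=np.array([.527,.279,.06]);go(b-.006*M[:,2],M);s=ctrl.get_state();print(s['joint_positions'],s['grip_width'],s['grip_force'])
E
```

```text
t 2.2 travel [0.0002, 0.0014, -0.0023] turn [-0.39, -0.22, -0.15] rows 0.1
[-0.5353206   0.78027729 -0.02076674  1.23831853  0.04312129  1.70241036
  1.60213382] 1.0047323741066148 0.045929026910016546
```

Row needs both fields.

>>> step_arm --commands '[{"travel": [0, 0, 0], "turn": [0, 0, 0]}, {"travel": [0, 0, 0], "turn": [0, 0, 0]}, {"travel": [0, 0, 0], "turn": [0, 0, 0]}, {"travel": [0, 0, 0], "turn": [0, 0, 0]}, {"travel": [0, 0, 0], "turn": [0, 0, 0]}]' --gripper 0.6 --force 40

```text
time: 2.7
position: [0.5303, 0.2803, 0.0649]
tool_rot: [0.756, -2.469, 0.233]
ft_force: [1.8, 1.2, 4.1]
grip_width: 0.803
grip_force: 40.0
```

>>> step_arm --commands '[{"travel": [0.011, 0, -0.0168], "turn": [0, 0, 0]}, {"travel": [0.022, 0, -0.0336], "turn": [0, 0, 0]}, {"travel": [0.038, 0, -0.0587], "turn": [0, 0, 0]}, {"travel": [0.055, 0, -0.084], "turn": [0, 0, 0]}, {"travel": [0.07, 0, -0.107], "turn": [0, 0, 0]}]'

```text
time: 3.2
position: [0.5283, 0.2804, 0.1939]
tool_rot: [0.755, -2.466, 0.233]
ft_force: [1.2, 0.1, -2.0]
grip_width: 0.802
grip_force: 40.0
```

```bash
python3 - <<'E'
from h import *
s=ctrl.get_state();print(s['position'],s['grip_width'],s['grip_force'],s['ft_force'])
M=frame(2,-57)
# grasp: lid flat at (.55,.05): bar centre z .023; TCP = bar -.006 z
b=np.array([.55,.05,.027]);print((b-.006*M[:,2]).round(3))
go(b-.006*M[:,2]+[0,0,.13],M);go(b-.006*M[:,2],M)
im=ctrl.get_image('side');cv2.imwrite('pics/s3.png',im[90:240,130:330,::-1].repeat(3,0).repeat(3,1))
E
```

```text
[0.52833529 0.28038551 0.19385884] 0.8019322278626468 40.020546987893795 [ 1.15037789  0.13814091 -2.03345185]
[0.545 0.05  0.03 ]
t 3.2 travel [0.0777, -0.2, 0.0925] turn [6.99, -87.57, 34.95] rows 11.0
t 3.2 travel [0.0064, -0.1992, 0.2012] turn [6.99, -87.57, 34.95] rows 11.0
```

View pics/s3.png

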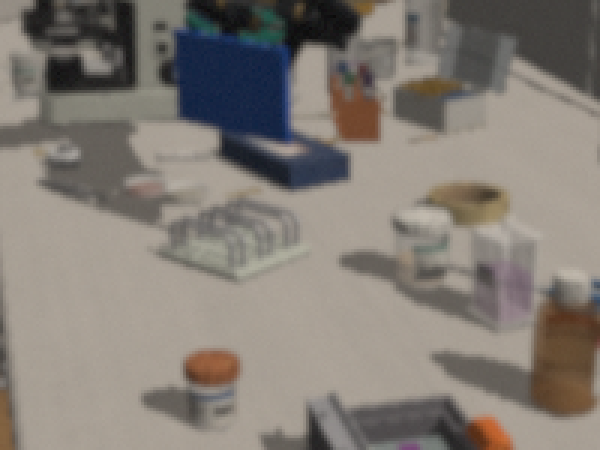

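The lid is out of the rack and still upright, and the rack and jars are undisturbed. Next I turn it and carry it to a clear spot.

>>> step_arm --commands '[{"travel": [0.007, -0.018, 0.008], "turn": [0.63, -7.9, 3.15]}, {"travel": [0.014, -0.036, 0.017], "turn": [1.26, -15.8, 6.3]}, {"travel": [0.021, -0.054, 0.025], "turn": [1.9, -23.7, 9.5]}, {"travel": [0.028, -0.073, 0.034], "turn": [2.5, -31.6, 12.6]}, {"travel": [0.035, -0.091, 0.042], "turn": [3.15, -39.5, 15.7]}]'

```text
time: 3.75
position: [0.5363, 0.1743, 0.1771]
tool_rot: [-0.521, 2.939, -0.14]
ft_force: [-0.1, -0.4, -0.9]
grip_width: 0.798
grip_force: 40.0
```

```bash
cat >> h.py <<'E'
def steps(P,M,k=5,n=None):
    s=ctrl.get_state();R0=Ro.from_rotvec(s['tool_rot']).as_matrix()
    print(s['joint_positions'].round(2).tolist(),s['position'].round(3),s['ft_force'].round(1))
    go(P,M,s)
E
python3 - <<'E'
from h import *
M=frame(2,-57);b=np.array([.55,.05,.027]);steps(b-.006*M[:,2]+[0,0,.13],M)
E
```

```text
[-0.48, 0.08, 0.04, 1.87, 0.15, 1.07, 1.42] [0.536 0.174 0.177] [-0.1 -0.4 -0.9]
t 3.75 travel [0.0375, -0.1173, 0.0261] turn [3.84, -47.73, 19.04] rows 6.0
```

```bash
python3 - <<'E'
from h import *
M=frame(2,-57);b=np.array([.585,.02,.027]);steps(b-.006*M[:,2]+[0,0,.10],M)
E
```

```text
[-0.48, 0.08, 0.04, 1.87, 0.15, 1.07, 1.42] [0.536 0.174 0.177] [-0.1 -0.4 -0.9]
t 3.75 travel [0.0195, -0.1535, 0.0634] turn [3.84, -47.73, 19.04] rows 6.0
```

>>> step_arm --commands '[{"travel": [0.003, -0.026, 0.01], "turn": [0.6, -7.9, 3.1]}, {"travel": [0.007, -0.05, 0.02], "turn": [1.3, -15.8, 6.3]}, {"travel": [0.01, -0.077, 0.03], "turn": [1.9, -23.8, 9.5]}, {"travel": [0.013, -0.102, 0.042], "turn": [2.5, -31.7, 12.6]}, {"travel": [0.016, -0.128, 0.053], "turn": [3.15, -39.6, 15.7]}]'

```text
time: 4.25
position: [0.5674, 0.0521, 0.1412]
tool_rot: [-0.144, 2.386, -0.061]
ft_force: [-0.8, -2.3, -2.7]
grip_width: 0.799
grip_force: 40.0
```

```bash
python3 - <<'E'
from h import *
M=frame(2,-57);b=np.array([.585,.02,.027]);steps(b-.006*M[:,2]+[0,0,.04],M)
E
```

```text
[-0.25, -0.17, 0.0, 2.39, 0.75, 0.25, 0.78] [0.567 0.052 0.141] [-0.8 -2.3 -2.7]
t 4.25 travel [0.0429, -0.0271, 0.0605] turn [-0.86, -14.01, 5.68] rows 1.8
```

>>> step_arm --commands '[{"travel": [0.015, -0.01, 0.02], "turn": [-0.3, -5, 2]}, {"travel": [0.03, -0.02, 0.04], "turn": [-0.6, -9, 4]}, {"travel": [0.043, -0.027, 0.06], "turn": [-0.9, -14, 5.7]}, {"travel": [0.043, -0.027, 0.06], "turn": [-0.9, -14, 5.7]}, {"travel": [0.043, -0.027, 0.06], "turn": [-0.9, -14, 5.7]}]'

```text
time: 4.75
position: [0.577, -0.0051, 0.0826]
tool_rot: [-0.108, 2.34, -0.249]
ft_force: [-0.2, -1.0, -2.0]
grip_width: 0.802
grip_force: 40.0
```

```bash
python3 - <<'E'
from h import *
M=frame(2,-57);b=np.array([.585,.02,.027]);steps(b-.006*M[:,2],M)
s=ctrl.get_state();R=Ro.from_rotvec(s['tool_rot']).as_matrix()@M.T;print('lid z',(R[:,2]).round(3),(R@[1,0,0]).round(3))
E
```

```text
[0.49, 0.01, -0.7, 2.43, 1.78, 0.31, -0.21] [ 0.577 -0.005  0.083] [-0.2 -1.  -2. ]
t 4.75 travel [0.0305, 0.0355, 0.0344] turn [-9.11, -11.84, 8.38] rows 2.0
lid z [0.202 0.208 0.957] [ 0.979 -0.074 -0.191]
```

```bash
python3 - <<'E'
from h import *
M=frame(0,-43);b=np.array([.6,.0,.05]);steps(b-.006*M[:,2],M)
E
```

```text
[0.49, 0.01, -0.7, 2.43, 1.78, 0.31, -0.21] [ 0.577 -0.005  0.083] [-0.2 -1.  -2. ]
t 4.75 travel [0.0055, 0.0109, 0.032] turn [-8.65, 2.32, 8.62] rows 1.4
```

>>> step_arm --commands '[{"travel": [0.002, 0.004, 0.0], "turn": [-3, 0.8, 3]}, {"travel": [0.004, 0.008, 0.01], "turn": [-6, 1.6, 6]}, {"travel": [0.0055, 0.011, 0.02], "turn": [-8.7, 2.3, 8.6]}, {"travel": [0.0055, 0.011, 0.032], "turn": [-8.7, 2.3, 8.6]}, {"travel": [0.0055, 0.011, 0.032], "turn": [-8.7, 2.3, 8.6]}]'

```text
time: 5.25
position: [0.5971, 0.0004, 0.055]
tool_rot: [-0.001, 2.391, 0.002]
ft_force: [0.6, 0.5, -2.3]
grip_width: 0.8
grip_force: 40.0
```

```bash
python3 - <<'E'
from h import *
M=frame(0,-43);b=np.array([.6,.0,.05]);steps(b-.006*M[:,2],M);M2=frame(0,-57)
s=ctrl.get_state();R=Ro.from_rotvec(s['tool_rot']).as_matrix()@M2.T;print('lid z',(R[:,2]).round(3),(R@[1,0,0]).round(3))
im=ctrl.get_image('side');cv2.imwrite('pics/s4.png',im[120:290,160:380,::-1].repeat(3,0).repeat(3,1))
E
```

```text
[0.61, 0.12, -0.69, 2.37, 2.2, 0.13, -0.64] [0.597 0.    0.055] [ 0.6  0.5 -2.3]
t 5.25 travel [0.0013, -0.0004, -0.0004] turn [0.11, 0.01, 0.01] rows 0.0
lid z [ 0.242 -0.001  0.97 ] [ 0.97   0.002 -0.242]
```

View pics/s4.png

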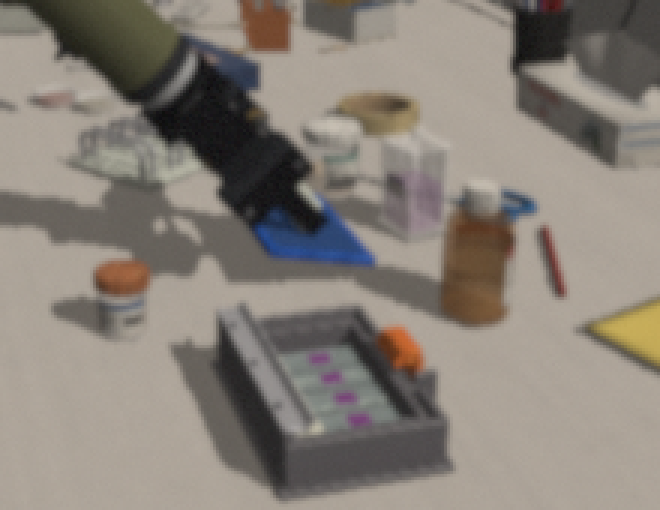

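The lid is held about 14° nose-down, outer edge low, clear of the jars. I lower that edge to the bench, then ease the grip so the lid swings flat.

>>> step_arm --commands '[{"travel": [0.003, 0, 0.003], "turn": [0, 0, 0]}, {"travel": [0.006, 0, 0.007], "turn": [0, 0, 0]}, {"travel": [0.009, 0, 0.01], "turn": [0, 0, 0]}, {"travel": [0.0105, 0, 0.0115], "turn": [0, 0, 0]}, {"travel": [0.0105, 0, 0.0115], "turn": [0, 0, 0]}]'

```text
time: 5.8
position: [0.5967, 0.0019, 0.0394]
tool_rot: [-0.004, 2.392, 0.004]
ft_force: [-0.5, 0.4, -2.1]
grip_width: 0.803
grip_force: 40.0
```

>>> step_arm --commands '[{"travel": [0.0014, 0, 0.0015], "turn": [0, 0, 0]}, {"travel": [0.0028, 0, 0.003], "turn": [0, 0, 0]}, {"travel": [0.0041, 0, 0.0045], "turn": [0, 0, 0]}, {"travel": [0.0055, 0, 0.006], "turn": [0, 0, 0]}, {"travel": [0.0068, 0, 0.0073], "turn": [0, 0, 0]}]' --force 6 --gripper 0.6

```text
time: 6.3
position: [0.5972, 0.0018, 0.0299]
tool_rot: [-0.004, 2.391, 0.004]
ft_force: [-1.3, -0.9, -0.7]
grip_width: 0.799
grip_force: 6.0
```

```bash
python3 - <<'E'
from h import *
M=frame(0,-43);b=np.array([.6,.0,.05]);steps(b-.006*M[:,2],M)
s=ctrl.get_state();print(s['grip_width'],s['grip_force'])
im=ctrl.get_image('side');cv2.imwrite('pics/s5.png',im[140:240,180:320,::-1].repeat(4,0).repeat(4,1))
E
```

```text
[0.67, 0.21, -0.76, 2.38, 2.34, 0.22, -0.74] [0.597 0.002 0.03 ] [-1.3 -0.9 -0.7]
t 6.3 travel [-0.0157, -0.0017, -0.0188] turn [0.21, 0.03, 0.1] rows 0.5
0.7994326278222328 6.031060018694916
```

View pics/s5.png

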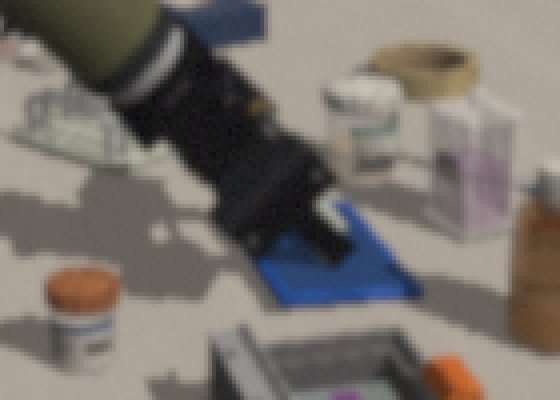

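The lid has swung nearly flat (edge line (280,305)–(420,297) close to the bench). I'll go down 3 mm more and release.

>>> step_arm --commands '[{"travel": [0.001, 0, 0.001], "turn": [0, 0, 0]}, {"travel": [0.0018, 0, 0.002], "turn": [0, 0, 0]}, {"travel": [0.0018, 0, 0.002], "turn": [0, 0, 0]}]'

```text
time: 6.65
position: [0.5971, 0.0018, 0.0271]
tool_rot: [-0.004, 2.391, 0.004]
ft_force: [-0.7, 0.2, -2.4]
grip_width: 0.801
grip_force: 6.0
```

>>> step_arm --commands '[{"travel": [0, 0, 0], "turn": [0, 0, 0]}, {"travel": [0, 0, 0], "turn": [0, 0, 0]}, {"travel": [0, 0, 0], "turn": [0, 0, 0]}, {"travel": [0, 0, 0], "turn": [0, 0, 0]}]' --gripper 1.0

```text
time: 7.05
position: [0.5973, 0.0018, 0.0275]
tool_rot: [-0.004, 2.39, 0.004]
ft_force: [-0.4, 0.1, 0.0]
grip_width: 0.988
grip_force: 0.0
```

>>> step_arm --commands '[{"travel": [0, 0, -0.02], "turn": [0, 0, 0]}, {"travel": [0, 0, -0.05], "turn": [0, 0, 0]}, {"travel": [0, 0, -0.09], "turn": [0, 3, 0]}, {"travel": [-0.02, 0, -0.12], "turn": [0, 10, 0]}, {"travel": [-0.04, 0, -0.15], "turn": [0, 18, 0]}]'

```text
time: 7.55
position: [0.5731, -0.0399, 0.0777]
tool_rot: [0.025, 2.386, -0.151]
ft_force: [-0.0, -0.1, 0.9]
grip_width: 1.002
grip_force: 0.0
```

```bash
python3 - <<'E'
from h import *
M=frame(0,0);steps((.6,0,.2),M)
s=ctrl.get_state();print(s['grip_width'],s['grip_force'])
a=ctrl.get_image('scene')
cv2.imwrite('pics/sc6.png',a[:,:,::-1])
c=biggest(cv2.bitwise_and(mask(a,(105,120,40),(125,255,255)),cv2.rectangle(np.zeros(a.shape[:2],np.uint8),(235,140),(330,260),255,-1)))
for p in cv2.approxPolyDP(c,4,True)[:,0]:print(p,ray('scene',p,.008).round(3))
E
```

```text
[0.59, -0.0, -0.66, 2.42, 1.68, 0.17, -0.14] [ 0.573 -0.04   0.078] [-0.  -0.1  0.9]
t 7.55 travel [-0.1041, 0.0289, -0.0749] turn [-6.89, 43.07, -1.15] rows 5.1
1.0015184669249735 0.0
[270 173] [0.641 0.078 0.008]
[263 176] [0.615 0.078 0.008]
[284 201] [ 0.619 -0.043  0.008]
[267 210] [ 0.556 -0.048  0.008]
[272 218] [ 0.554 -0.082  0.008]
[297 205] [ 0.645 -0.076  0.008]
```

>>> step_arm --commands '[{"travel": [-0.03, 0.0, -0.02], "turn": [-1.4, 8, 0]}, {"travel": [-0.06, 0.01, -0.04], "turn": [-2.8, 16, 0]}, {"travel": [-0.09, 0.02, -0.06], "turn": [-4.2, 25, 0]}, {"travel": [-0.104, 0.029, -0.075], "turn": [-5.6, 33, -0.5]}, {"travel": [-0.104, 0.029, -0.075], "turn": [-6.9, 41, -1]}]'

```text
time: 8.1
position: [0.5963, -0.062, 0.144]
tool_rot: [0.103, 2.525, -0.279]
ft_force: [0.7, -1.2, 0.3]
grip_width: 1.001
grip_force: 0.0
```

```bash
python3 - <<'E'
from h import *
steps((.6,0,.2),frame(0,0));steps((.59,0,.2),frame(-90,0));
E
```

```text
[0.64, -0.04, -0.73, 2.2, 0.59, 0.46, 0.93] [ 0.596 -0.062  0.144] [ 0.7 -1.2  0.3]
t 8.1 travel [-0.0342, 0.0511, -0.0567] turn [-12.21, 34.43, -4.53] rows 4.3
[0.64, -0.04, -0.73, 2.2, 0.59, 0.46, 0.93] [ 0.596 -0.062  0.144] [ 0.7 -1.2  0.3]
t 8.1 travel [-0.026, 0.0497, -0.0622] turn [17.21, 36.12, 82.17] rows 10.6
```

>>> step_arm --commands '[{"travel": [-0.005, 0.01, -0.015], "turn": [1.6, 3.3, 7.5]}, {"travel": [-0.01, 0.02, -0.03], "turn": [3.1, 6.6, 15]}, {"travel": [-0.015, 0.03, -0.045], "turn": [4.7, 9.8, 22.4]}, {"travel": [-0.02, 0.04, -0.055], "turn": [6.3, 13, 30]}, {"travel": [-0.026, 0.05, -0.062], "turn": [7.8, 16.4, 37.3]}]'

```text
time: 8.6
position: [0.592, 0.0016, 0.2024]
tool_rot: [1.061, 2.569, -0.172]
ft_force: [0.3, -0.0, 0.1]
grip_width: 1.0
grip_force: 0.0
```

```bash
python3 - <<'E'
from h import *
steps((.59,0,.2),frame(-90,0))
E
```

```text
[0.55, 0.1, -0.81, 1.87, 0.45, 1.03, 0.34] [0.592 0.002 0.202] [ 0.3 -0.   0.1]
t 8.6 travel [0.0011, -0.0026, 0.002] turn [9.74, 19.92, 44.59] rows 5.8
```

>>> step_arm --commands '[{"travel": [0, 0, 0], "turn": [1.6, 3.3, 7.5]}, {"travel": [0, 0, 0], "turn": [3.3, 6.7, 15]}, {"travel": [0, 0, 0], "turn": [4.9, 10, 22.4]}, {"travel": [0, 0, 0], "turn": [6.5, 13.3, 29.8]}, {"travel": [0, 0, 0], "turn": [8.1, 16.6, 37]}]'

```text
time: 9.1
position: [0.5921, 0.0004, 0.2009]
tool_rot: [2.032, 2.318, -0.035]
ft_force: [-0.3, -0.1, 0.4]
grip_width: 1.0
grip_force: 0.0
```

>>> step_arm --commands '[{"travel": [0, 0, 0], "turn": [1.6, 3.3, 7.5]}, {"travel": [0, 0, 0], "turn": [1.6, 3.3, 7.5]}, {"travel": [0, 0, 0], "turn": [1.6, 3.3, 7.5]}, {"travel": [0, 0, 0], "turn": [1.6, 3.3, 7.5]}]'

```text
time: 9.5
position: [0.5912, 0.0018, 0.201]
tool_rot: [2.21, 2.233, -0.003]
ft_force: [0.8, -0.5, 0.1]
grip_width: 1.0
grip_force: 0.0
```

```bash
python3 - <<'E'
from h import *
steps((.598,0,.15),frame(-90,0))
s=ctrl.get_state()
a=ctrl.get_image('wrist');cv2.imwrite('pics/w7.png',a[:,:,::-1])
c=biggest(mask(a,(105,120,40),(125,255,255)))
for p in cv2.approxPolyDP(c,4,True)[:,0]:print(p,ray('wrist',p,.008,s).round(4))
print(proj('wrist',(.598,0,.038),s))
E
```

```text
[0.56, 0.29, -0.72, 1.63, 0.2, 1.3, -0.19] [0.591 0.002 0.201] [ 0.8 -0.5  0.1]
t 9.5 travel [-0.0018, 0.0068, 0.051] turn [-0.07, 0.08, 0.61] rows 1.0
[210  93] [0.5508 0.0814 0.008 ]
[214 239] [ 0.5526 -0.0715  0.008 ]
[301 239] [ 0.6474 -0.0704  0.008 ]
[309  94] [0.6479 0.0816 0.008 ]
[257.31966995 181.24230501]
```

View pics/w7.png

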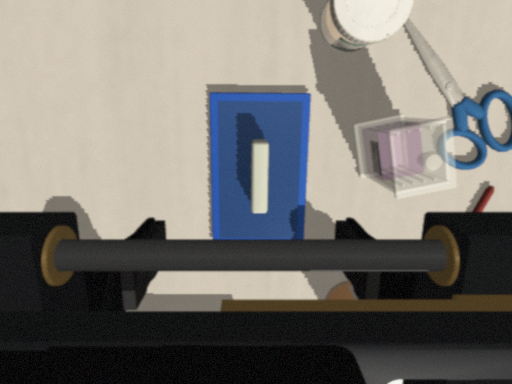

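The lid lies flat, bar up, with bar centre at pixel (260,177), about (0.600, 0.002). The staining jar at (365–455,120–195) is too near for a grip across the bar, so I'll grip its ends. First I turn the tool and look at the chamber.

```bash
python3 - <<'E'
from h import *
steps((.58,-.28,.28),frame(0,0))
E
```

```text
[0.56, 0.29, -0.72, 1.63, 0.2, 1.3, -0.19] [0.591 0.002 0.201] [-0.5 -0.2  0.1]
t 9.55 travel [-0.282, -0.0143, -0.0785] turn [-0.1, -0.0, -89.39] rows 10.4
```

>>> step_arm --commands '[{"travel": [-0.01, 0, -0.03], "turn": [0, 0, -8.5]}, {"travel": [-0.04, 0, -0.06], "turn": [0, 0, -17]}, {"travel": [-0.07, -0.004, -0.078], "turn": [0, 0, -25.5]}, {"travel": [-0.1, -0.008, -0.078], "turn": [0, 0, -34]}, {"travel": [-0.13, -0.01, -0.078], "turn": [0, 0, -42.5]}]'

```text
time: 10.05
position: [0.5827, -0.1293, 0.2804]
tool_rot: [1.242, 2.885, -0.003]
ft_force: [-0.1, -0.6, -0.2]
grip_width: 1.005
grip_force: 0.0
```

```bash
python3 - <<'E'
from h import *
steps((.58,-.28,.28),frame(0,0))
E
```

```text
[0.81, 0.27, -0.77, 1.5, 0.19, 1.45, 0.79] [ 0.583 -0.129  0.28 ] [-0.1 -0.6 -0.2]
t 10.05 travel [-0.1076, -0.1055, 0.0007] turn [-0.12, 0.07, -46.58] rows 5.4
```

>>> step_arm --commands '[{"travel": [-0.02, -0.02, 0], "turn": [0, 0, -8.5]}, {"travel": [-0.04, -0.04, 0], "turn": [0, 0, -17]}, {"travel": [-0.065, -0.065, 0], "turn": [0, 0, -25.5]}, {"travel": [-0.09, -0.09, 0], "turn": [0, 0, -34]}, {"travel": [-0.108, -0.105, 0], "turn": [0, 0, -42.5]}]'

```text
time: 10.55
position: [0.5786, -0.2824, 0.2791]
tool_rot: [-0.117, -3.137, 0.004]
ft_force: [-0.0, -0.6, 0.5]
grip_width: 1.0
grip_force: 0.0
```

>>> step_arm --commands '[{"travel": [0, 0, 0], "turn": [0, 0, -4]}, {"travel": [0, 0, 0], "turn": [0, 0, -4]}, {"travel": [0, 0, 0], "turn": [0, 0, -4]}]'

```text
time: 10.85
position: [0.5797, -0.2782, 0.2793]
tool_rot: [-0.015, -3.14, -0.0]
ft_force: [-0.3, 0.1, -0.5]
grip_width: 1.0
grip_force: 0.0
```

```bash
python3 - <<'E'
from h import *
steps((.58,-.28,.28),frame(0,0))
s=ctrl.get_state();a=ctrl.get_image('wrist');cv2.imwrite('pics/w8.png',a[:,:,::-1])
c=biggest(mask(a,(5,150,100),(20,255,255)));print(cv2.boundingRect(c),cv2.minAreaRect(c))
print(ctrl.get_state()['qd'].round(3))
E
```

```text
[1.01, 0.4, -0.81, 1.38, 0.28, 1.49, 1.77] [ 0.58  -0.278  0.279] [-0.3  0.1 -0.5]
t 10.85 travel [-0.0003, -0.0018, -0.0007] turn [0.01, -0.08, -0.53] rows 0.1
(398, 0, 46, 32) ((420.5, 15.5), (31.0, 45.0), 90.0)
[-0.005 -0.     0.004  0.    -0.001 -0.     0.006]
```

View pics/w8.png

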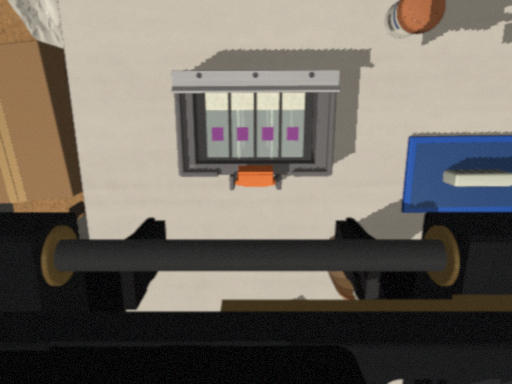

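The chamber view shows the lip strip at rows 71–92, columns 172–340, the catch at about (255,177), and the front edge at row 175, columns 180–333. The chamber is nearly aligned with the image axes.

```bash
python3 - <<'E'
from h import *
s=ctrl.get_state();a=cv2.imread('pics/w8.png')[:,:,::-1].copy()
hsv=cv2.cvtColor(a,cv2.COLOR_RGB2HSV);o=mask(a,(5,150,100),(20,255,255));z=np.zeros_like(o);z[160:200,220:290]=o[160:200,220:290]
c=biggest(z);print('catch',cv2.minAreaRect(c),cv2.boundingRect(c))
g=cv2.cvtColor(a,cv2.COLOR_RGB2GRAY)
# lip: row profile at columns; edges
for col in(185,200,225,255,285,310,328):print(col,g[64:104,col].tolist())
for row in(80,140):print(row,g[row,165:200].tolist(),g[row,320:350].tolist())
E
```

```text
catch ((254.5, 176.0), (18.0, 39.0), 90.0) (235, 167, 40, 19)
185 [189, 190, 188, 188, 182, 156, 134, 159, 169, 174, 172, 176, 173, 171, 172, 174, 175, 173, 172, 172, 172, 162, 128, 102, 100, 103, 124, 165, 159, 116, 91, 88, 85, 87, 84, 83, 72, 69, 69, 70]
200 [153, 124, 117, 115, 114, 108, 117, 157, 156, 120, 91, 88, 93, 111, 151, 171, 174, 171, 169, 170, 170, 157, 121, 98, 95, 102, 126, 168, 159, 101, 72, 65, 61, 61, 64, 60, 65, 60, 63, 62]
225 [110, 117, 112, 111, 114, 112, 121, 160, 173, 172, 172, 174, 171, 177, 175, 173, 173, 170, 168, 170, 169, 160, 122, 102, 101, 107, 133, 169, 189, 214, 219, 222, 224, 222, 221, 219, 221, 224, 223, 218]
255 [110, 112, 111, 111, 112, 112, 125, 153, 126, 91, 80, 79, 84, 116, 159, 174, 176, 173, 171, 172, 167, 152, 114, 100, 101, 109, 135, 160, 127, 93, 81, 78, 78, 80, 79, 82, 80, 80, 79, 80]
285 [111, 112, 115, 111, 113, 112, 130, 163, 174, 172, 172, 174, 172, 175, 174, 173, 174, 168, 172, 171, 171, 146, 118, 99, 100, 115, 151, 170, 187, 212, 222, 219, 218, 218, 219, 221, 223, 222, 221, 224]
310 [112, 114, 111, 115, 115, 118, 135, 148, 121, 95, 
[... 277 characters left out ...]
64, 123, 102, 100, 102, 101, 100, 100, 101, 99, 100, 99, 97]
80 [193, 189, 189, 188, 188, 192, 187, 180, 173, 173, 177, 174, 172, 174, 174, 174, 177, 174, 175, 176, 175, 174, 174, 175, 173, 174, 176, 174, 176, 175, 170, 172, 176, 173, 174] [169, 171, 168, 170, 168, 168, 166, 172, 167, 170, 167, 167, 168, 170, 170, 170, 169, 166, 156, 135, 118, 116, 113, 113, 109, 110, 111, 115, 111, 114]
140 [193, 189, 191, 189, 190, 191, 190, 191, 191, 189, 184, 160, 129, 113, 107, 95, 80, 61, 53, 63, 63, 60, 66, 87, 99, 102, 100, 101, 95, 71, 47, 39, 47, 55, 59] [108, 108, 106, 107, 109, 107, 101, 91, 97, 104, 109, 103, 99, 92, 103, 112, 113, 116, 116, 114, 112, 117, 115, 116, 114, 113, 114, 115, 114, 112]
```

```bash
python3 - <<'E'
from h import *
s=ctrl.get_state()
for n,uv,z in(('flareL',(190,92.5),.057),('flareR',(328,91.7),.057),('backL',(200,70.5),.052),('backR',(328,70.0),.052),('lipendL',(171.5,80),.052),('lipendR',(338.8,80),.052),('catchtopL',(235,167),.056),('catchtopR',(275,167),.056),('frontL',(178.5,175),.04),('frontR',(332.5,175),.04),('sideL140',(176.5,140),.04),('nosetopedge',(254.5,167),.056)):
  p=ray('wrist',uv,z,s);print(n,p.round(4))
print(proj('wrist',(.6,.002,.023),s))
E
```

```text
flareL [ 0.4978 -0.3402  0.057 ]
flareR [ 0.4981 -0.1933  0.057 ]
backL [ 0.4752 -0.3293  0.052 ]
backR [ 0.4757 -0.1933  0.052 ]
lipendL [ 0.4846 -0.3602  0.052 ]
lipendR [ 0.4859 -0.1812  0.052 ]
catchtopL [ 0.5786 -0.2938  0.056 ]
catchtopR [ 0.5789 -0.2488  0.056 ]
frontL [ 0.5904 -0.3614  0.04  ]
frontR [ 0.5918 -0.1796  0.04  ]
sideL140 [ 0.5494 -0.3613  0.04  ]
nosetopedge [ 0.5788 -0.2719  0.056 ]
[475.86900573 177.74220918]
```

```bash
python3 - <<'E'
from h import *
steps((.6,.002,.10),frame(0,0))
E
```

```text
[1.01, 0.4, -0.81, 1.38, 0.28, 1.49, 1.77] [ 0.58  -0.278  0.279] [ 0.2 -0.5  0.1]
t 10.9 travel [-0.018, 0.2802, 0.1793] turn [-0.01, -0.08, -0.5] rows 6.7
```

>>> step_arm --commands '[{"travel": [-0.005, 0.05, 0], "turn": [0, 0, -0.5]}, {"travel": [-0.01, 0.1, 0], "turn": [0, 0, -0.5]}, {"travel": [-0.015, 0.15, 0], "turn": [0, 0, -0.5]}, {"travel": [-0.018, 0.2, 0], "turn": [0, 0, -0.5]}, {"travel": [-0.018, 0.25, 0.01], "turn": [0, 0, -0.5]}]'

```text
time: 11.4
position: [0.6003, -0.028, 0.271]
tool_rot: [0.0, 3.14, -0.001]
ft_force: [1.5, -0.3, -0.5]
grip_width: 1.004
grip_force: 0.0
```

>>> step_arm --commands '[{"travel": [0, 0.03, 0.03], "turn": [0, 0, 0]}, {"travel": [0, 0.03, 0.075], "turn": [0, 0, 0]}, {"travel": [0, 0.03, 0.12], "turn": [0, 0, 0]}, {"travel": [0, 0.03, 0.16], "turn": [0, 0, 0]}, {"travel": [0, 0.03, 0.169], "turn": [0, 0, 0]}]'

```text
time: 11.9
position: [0.596, -0.0009, 0.0962]
tool_rot: [0.001, -3.132, -0.0]
ft_force: [-0.2, 0.3, -0.4]
grip_width: 1.001
grip_force: 0.0
```

```bash
python3 - <<'E'
from h import *
steps((.6,.002,.024),frame(0,0))
s=ctrl.get_state();a=ctrl.get_image('wrist')
cv2.imwrite('pics/w9.png',a[40:300,100:420,::-1])
c=biggest(mask(a,(105,120,40),(125,255,255)))
for p in cv2.approxPolyDP(c,4,True)[:,0]:print(p,ray('wrist',p,.008,s).round(4))
g=cv2.inRange(cv2.cvtColor(a,cv2.COLOR_RGB2HSV),(0,0,150),(179,70,255));print([proj('wrist',(.6,.002+y,.038),s).round(0).tolist() for y in(-.035,.035)])
E
```

```text
[0.65, 0.46, -0.86, 1.72, 0.38, 1.15, 1.25] [ 0.596 -0.001  0.096] [-0.2  0.3 -0.4]
t 11.9 travel [-0.0047, 0.0029, 0.0721] turn [0.01, -0.53, 0.02] rows 1.4
[142 139] [ 0.5512 -0.0758  0.008 ]
[147 214] [ 0.6062 -0.0762  0.008 ]
[164 221] [ 0.6116 -0.0639  0.008 ]
[165 238] [ 0.6251 -0.0639  0.008 ]
[325 239] [0.6257 0.0567 0.008 ]
[334 238] [0.6249 0.0634 0.008 ]
[337 220] [0.6107 0.0648 0.008 ]
[349 217] [0.6083 0.0736 0.008 ]
[359 223] [0.613  0.0814 0.008 ]
[365 138] [0.5502 0.0807 0.008 ]
[[199.0, 219.0], [307.0, 219.0]]
```

View pics/w9.png

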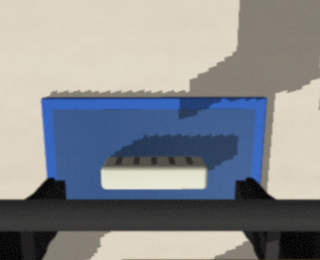

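The bar lies centred between the fingers (crop columns 101–208, rows 166–190), within 1 mm of the prediction. Descend and grip.

>>> step_arm --commands '[{"travel": [-0.0045, 0.004, 0.01], "turn": [0, -0.5, 0]}, {"travel": [-0.0045, 0.004, 0.03], "turn": [0, -0.5, 0]}, {"travel": [-0.0045, 0.004, 0.055], "turn": [0, -0.5, 0]}, {"travel": [-0.0045, 0.004, 0.071], "turn": [0, -0.5, 0]}, {"travel": [-0.0045, 0.004, 0.071], "turn": [0, -0.5, 0]}]'

```text
time: 12.45
position: [0.6035, 0.0027, 0.0287]
tool_rot: [0.002, 3.136, 0.001]
ft_force: [0.4, -0.2, -0.7]
grip_width: 0.999
grip_force: 0.0
```

>>> step_arm --commands '[{"travel": [0, 0, 0], "turn": [0, 0, 0]}, {"travel": [0, 0, 0], "turn": [0, 0, 0]}, {"travel": [0, 0, 0], "turn": [0, 0, 0]}, {"travel": [0, 0, 0], "turn": [0, 0, 0]}, {"travel": [0, 0, 0], "turn": [0, 0, 0]}]' --gripper 0.6 --force 55

```text
time: 12.95
position: [0.605, 0.0025, 0.0308]
tool_rot: [0.002, 3.132, -0.0]
ft_force: [-0.5, -0.7, 6.6]
grip_width: 0.797
grip_force: 55.1
```

>>> step_arm --commands '[{"travel": [0, 0, -0.03], "turn": [0, 0, 0]}, {"travel": [0, 0, -0.07], "turn": [0, 0, 0]}, {"travel": [0, 0, -0.12], "turn": [0, 0, 0]}, {"travel": [0, -0.02, -0.15], "turn": [0, 0, 0]}, {"travel": [0, -0.06, -0.15], "turn": [0, 0, 0]}]'

```text
time: 13.45
position: [0.6057, -0.0526, 0.1852]
tool_rot: [-0.011, 3.125, 0.002]
ft_force: [1.7, 0.2, -1.1]
grip_width: 0.797
grip_force: 55.1
```

```bash
python3 - <<'E'
from h import *
steps((.533,-.271,.15),frame(0,-15))
s=ctrl.get_state();a=ctrl.get_image('wrist');cv2.imwrite('pics/x1.png',a[:,:,::-1])
c=biggest(mask(a,(105,120,40),(125,255,255)));q=cv2.approxPolyDP(c,3,True)[:,0];print(q.tolist())
m=ctrl.camera_model('wrist');T=np.array(m['T_tool_cam'])
def pt(p): # tool -> px
    v=T[:3,:3].T@(np.array(p)-T[:3,3]);return [round(m['fx']*v[0]/v[2]+m['cx'],1),round(m['fy']*v[1]/v[2]+m['cy'],1)]
for z in(.018,.022,.026):
  for x in(.05,.055):print(z,x,pt((x,-.08,z)),pt((x,.08,z)),'bar',pt((x-.042,0,z-.03)))
g=cv2.cvtColor(a,cv2.COLOR_RGB2GRAY);print(g[190:240,254].tolist())
E
```

```text
[0.77, 0.38, -0.89, 1.62, 0.31, 1.28, 1.4] [ 0.606 -0.053  0.185] [ 1.7  0.2 -1.1]
t 13.45 travel [0.0747, -0.218, 0.0336] turn [0.14, -14.06, 0.37] rows 4.7
[[93, 131], [102, 209], [107, 215], [111, 239], [148, 237], [166, 217], [176, 221], [190, 208], [315, 206], [323, 219], [329, 218], [327, 213], [336, 215], [346, 226], [344, 229], [350, 228], [348, 232], [354, 231], [350, 230], [355, 226], [360, 233], [350, 233], [353, 238], [390, 238], [397, 210], [405, 129]]
0.018 0.05 [np.float64(86.1), np.float64(139.8)] [np.float64(410.5), np.float64(140.2)] bar [np.float64(248.2), np.float64(243.4)]
0.018 0.055 [np.float64(84.9), np.float64(129.5)] [np.float64(411.7), np.float64(129.9)] bar [np.float64(248.2), np.float64(232.6)]
0.022 0.05 [np.float64(89.9), np.float64(139.1)] [np.float64(406.8), np.float64(139.5)] bar [np.float64(248.2), np.float64(239.9)]
0.022 0.055 [np.float64(88.7), np.float64(129.0)] [np.float64(408.0), np.float64(129.4)] bar [np.float64(248.2), np.float64(229.4)]
0.026 0.05 [np.float64(93.5), np.float64(138.4)] [np.float64(403.3), np.float64(138.8)] bar [np.float64(248.3), np.float64(236.5)]
0.026 0.055 [np.float64(92.4), np.float64(128.5)] [np.float64(404.4), np.float64(128.9)] bar [np.float64(248.3), np.float64(226.3)]
[67, 68, 68, 67, 65, 67, 69, 68, 69, 70, 71, 69, 68, 70, 67, 68, 67, 70, 70, 74, 84, 84, 84, 82, 82, 81, 82, 82, 80, 79, 81, 79, 80, 80, 84, 95, 101, 106, 116, 122, 132, 137, 145, 150, 157, 163, 166, 160, 152, 102]
```

```bash
cat >> h.py <<'E'
CH=np.array([.533,-.271,0])
def lidgo(xe,ze,th,off=(.005,.027)):
    t=np.radians(th);ex=np.array([np.cos(t),0,np.sin(t)]);ez=np.array([-np.sin(t),0,np.cos(t)])
    P=CH+[xe/1e3,0,ze/1e3]+.05*ex+.004*ez+off[0]*ex+off[1]*ez
    print('TCP',P.round(4));steps(P,frame(0,-th))
E
python3 - <<'E'
from h import *
lidgo(-28,90,18)
E
```

```text
TCP [ 0.5477 -0.271   0.1365]
[0.77, 0.38, -0.88, 1.62, 0.31, 1.28, 1.4] [ 0.604 -0.066  0.182] [-1.4 -8.9 -3.7]
t 13.5 travel [0.0557, -0.2047, 0.046] turn [-0.43, -17.37, -0.31] rows 4.3
```

>>> step_arm --commands '[{"travel": [0.011, -0.04, 0.0], "turn": [0, -3.5, 0]}, {"travel": [0.022, -0.082, 0.005], "turn": [0, -7, 0]}, {"travel": [0.033, -0.123, 0.015], "turn": [-0.2, -10.5, 0]}, {"travel": [0.045, -0.164, 0.03], "turn": [-0.4, -14, 0]}, {"travel": [0.0557, -0.2047, 0.042], "turn": [-0.4, -17.4, -0.3]}]'

```text
time: 14.0
position: [0.5452, -0.2638, 0.1357]
tool_rot: [-0.005, 2.83, 0.009]
ft_force: [0.5, 0.3, -2.6]
grip_width: 0.805
grip_force: 55.1
```

>>> step_arm --commands '[{"travel": [0, 0, 0], "turn": [0, 0, 0]}, {"travel": [0, 0, 0], "turn": [0, 0, 0]}, {"travel": [0, 0, 0], "turn": [0, 0, 0]}]'

```text
time: 14.3
position: [0.5476, -0.2607, 0.1369]
tool_rot: [-0.008, 2.831, 0.012]
ft_force: [0.6, -0.9, -1.5]
grip_width: 0.799
grip_force: 55.1
```

```bash
python3 - <<'E'
from h import *
lidgo(-28,90,18)
s=ctrl.get_state();a=ctrl.get_image('wrist');cv2.imwrite('pics/x2.png',a[:,:,::-1])
c=biggest(mask(a,(105,120,40),(125,255,255)));q=cv2.approxPolyDP(c,3,True)[:,0];print(q.tolist())
g=cv2.cvtColor(a,cv2.COLOR_RGB2GRAY)
for n,X in(('lipL',(-.063,-.09,.052)),('lipR',(-.063,.09,.052)),('flareL',(-.035,-.08,.057)),('flareR',(-.035,.08,.057))):print(n,proj('wrist',CH+X,s).round(1))
u=[int(proj('wrist',CH+[-.05,y,.052],s)[0]) for y in(-.09,.09)];r=int(proj('wrist',CH+[-.05,0,.052],s)[1])
print(r,u,g[r,u[0]-14:u[0]+14].tolist(),g[r,u[1]-14:u[1]+14].tolist())
r0=int(proj('wrist',CH+[-.063,0,.052],s)[1])
for col in(170,320):print(r0-12,g[max(r0-12,0):r0+50,col].tolist())
E
```

```text
TCP [ 0.5477 -0.271   0.1365]
[1.3, 0.22, -0.89, 1.91, 0.03, 0.82, 2.01] [ 0.548 -0.261  0.137] [ 0.6 -0.9 -1.5]
t 14.3 travel [0.0001, -0.0103, 0.0004] turn [0.51, -0.21, 0.24] rows 0.2
[[94, 131], [102, 207], [111, 239], [147, 238], [165, 218], [178, 220], [191, 208], [312, 208], [322, 219], [335, 217], [354, 238], [390, 238], [398, 205], [404, 129]]
lipL [71.7 44.5]
lipR [387.2  46.8]
flareL [97.5 96.3]
flareR [363.3  97.8]
69 [77, 382] [237, 237, 238, 237, 237, 237, 235, 237, 237, 238, 237, 238, 237, 237, 236, 236, 236, 235, 236, 236, 237, 236, 236, 237, 237, 237, 236, 237] [147, 148, 148, 148, 146, 148, 150, 151, 149, 149, 150, 148, 148, 141, 146, 151, 150, 153, 150, 150, 149, 149, 149, 150, 149, 150, 149, 150]
33 [149, 140, 100, 74, 71, 78, 84, 84, 78, 67, 55, 55, 53, 54, 54, 54, 56, 52, 56, 63, 89, 136, 192, 222, 228, 228, 228, 230, 230, 230, 230, 232, 233, 233, 234, 233, 235, 235, 235, 236, 235, 235, 235, 234, 236, 236, 236, 235, 228, 185, 146, 137, 137, 139, 138, 136, 136, 144, 154, 180, 224, 234]
33 [149, 151, 150, 139, 96, 71, 77, 84, 86, 88, 84, 64, 56, 53, 55, 53, 55, 54, 55, 53, 55, 65, 99, 158, 197, 169, 150, 144, 144, 144, 143, 140, 144, 147, 146, 147, 145, 145, 146, 151, 147, 146, 147, 145, 149, 152, 156, 154, 150, 148, 137, 117, 111, 111, 112, 111, 113, 111, 114, 116, 123, 139]
```

```bash
sed -i 's/CH=np.array(\[.533/CH=np.array([.531/' h.py; python3 - <<'E'
from h import *
lidgo(-28,62,18);lidgo(-30,38,18)
a=cv2.imread('pics/x2.png');g=cv2.cvtColor(a,cv2.COLOR_BGR2GRAY)
for r in(46,50,86):print(r,g[r,60:120:2].tolist(),g[r,340:400:2].tolist())
s=ctrl.get_state()
for X in((-.057,-.09,.048),(-.057,.09,.048),(-.037,-.09,.055),(-.037,.09,.055)):print(proj('wrist',CH+X,s).round(1))
E
```

```text
TCP [ 0.5457 -0.271   0.1085]
[1.3, 0.22, -0.89, 1.91, 0.03, 0.82, 2.01] [ 0.548 -0.26   0.137] [ 0.3  0.3 -0.5]
t 14.35 travel [0.0112, -0.011, 0.0265] turn [0.52, -0.18, 0.32] rows 0.6
TCP [ 0.5437 -0.271   0.0845]
[1.3, 0.22, -0.89, 1.91, 0.03, 0.82, 2.01] [ 0.548 -0.26   0.137] [ 0.3  0.3 -0.5]
t 14.35 travel [0.0204, -0.0112, 0.0488] turn [0.52, -0.18, 0.32] rows 1.1
46 [238, 237, 235, 236, 238, 236, 236, 238, 238, 237, 238, 238, 236, 237, 236, 236, 227, 187, 126, 73, 59, 55, 55, 55, 55, 51, 57, 57, 58, 55] [55, 52, 51, 56, 60, 52, 55, 54, 58, 55, 56, 67, 83, 91, 125, 150, 147, 151, 148, 150, 151, 150, 151, 148, 147, 152, 151, 148, 153, 153]
50 [238, 237, 236, 236, 237, 237, 237, 236, 238, 237, 238, 230, 203, 125, 75, 58, 55, 54, 53, 54, 57, 54, 54, 57, 58, 57, 54, 58, 56, 55] [56, 56, 53, 55, 55, 56, 56, 52, 53, 57, 54, 54, 55, 57, 62, 101, 138, 146, 149, 148, 148, 151, 149, 147, 149, 147, 152, 152, 151, 149]
86 [238, 238, 237, 237, 238, 237, 238, 237, 239, 239, 234, 166, 135, 135, 133, 133, 135, 133, 133, 134, 135, 131, 136, 136, 131, 130, 130, 134, 134, 134] [110, 107, 111, 111, 109, 111, 113, 109, 109, 108, 112, 113, 108, 112, 110, 110, 111, 110, 112, 121, 149, 152, 152, 151, 151, 150, 151, 149, 149, 155]
[75.8 49.4]
[382.6  52. ]
[79.6 87.2]
[379.4  89.4]
```

>>> step_arm --commands '[{"travel": [0.0, -0.011, 0.0], "turn": [0.5, -0.2, 0.3]}, {"travel": [0.006, -0.011, 0.013], "turn": [0.5, -0.2, 0.3]}, {"travel": [0.0112, -0.011, 0.0265], "turn": [0.5, -0.2, 0.3]}, {"travel": [0.016, -0.011, 0.038], "turn": [0.5, -0.2, 0.3]}, {"travel": [0.016, -0.011, 0.038], "turn": [0.5, -0.2, 0.3]}]'

```text
time: 14.85
position: [0.5427, -0.2716, 0.0931]
tool_rot: [0.003, 2.829, 0.003]
ft_force: [2.2, -0.1, -8.0]
grip_width: 0.797
grip_force: 55.1
```

```bash
python3 - <<'E'
from h import *
lidgo(-30,38,18)
E
```

```text
TCP [ 0.5437 -0.271   0.0845]
[1.28, 0.28, -0.85, 1.95, 0.1, 0.73, 1.98] [ 0.543 -0.272  0.093] [ 2.2 -0.1 -8. ]
t 14.85 travel [0.0017, 0.0005, 0.0085] turn [0.11, -0.12, -0.14] rows 0.2
```

>>> step_arm --commands '[{"travel": [0.0005, 0, 0.002], "turn": [0, 0, 0]}, {"travel": [0.001, 0, 0.004], "turn": [0, 0, 0]}, {"travel": [0.0015, 0, 0.006], "turn": [0, 0, 0]}, {"travel": [0.0018, 0, 0.008], "turn": [0, 0, 0]}, {"travel": [0.0018, 0, 0.008], "turn": [0, 0, 0]}]'

```text
time: 15.35
position: [0.5443, -0.273, 0.0876]
tool_rot: [0.004, 2.828, -0.001]
ft_force: [-0.9, 0.0, -1.7]
grip_width: 0.8
grip_force: 55.1
```

```bash
python3 - <<'E'
from h import *
lidgo(-48,37,18)
s=ctrl.get_state();a=ctrl.get_image('wrist')
c=biggest(mask(a,(105,120,40),(125,255,255)));print(cv2.approxPolyDP(c,3,True)[:,0].tolist())
cv2.imwrite('pics/x3.png',a[:,:,::-1]);print([proj('wrist',CH+X,s).round(1).tolist() for X in((-.035,-.08,.057),(-.035,.08,.057))])
g=cv2.cvtColor(a,cv2.COLOR_RGB2GRAY)
for col in(170,320):print(g[60:150:2,col].tolist())
E
```

```text
TCP [ 0.5257 -0.271   0.0835]
[1.27, 0.29, -0.85, 1.95, 0.11, 0.72, 1.97] [ 0.544 -0.273  0.088] [-0.9  0.  -1.7]
t 15.35 travel [0.0189, 0.002, -0.0018] turn [-0.06, -0.01, -0.14] rows 0.4
[[93, 132], [102, 207], [111, 239], [146, 238], [166, 217], [178, 220], [191, 208], [312, 208], [323, 220], [336, 218], [354, 238], [390, 238], [399, 202], [406, 133]]
[[85.0, 129.7], [419.5, 129.2]]
[85, 61, 54, 57, 55, 54, 57, 58, 58, 58, 88, 171, 233, 234, 235, 236, 236, 238, 239, 241, 242, 244, 243, 242, 243, 243, 243, 236, 149, 138, 138, 138, 140, 148, 188, 231, 135, 97, 95, 100, 99, 97, 89, 87, 88]
[89, 66, 57, 55, 55, 57, 52, 57, 54, 52, 79, 110, 136, 141, 141, 137, 140, 143, 140, 141, 143, 143, 145, 139, 142, 144, 145, 140, 112, 107, 110, 115, 110, 113, 122, 140, 86, 66, 96, 100, 98, 99, 85, 91, 94]
```

>>> step_arm --commands '[{"travel": [0.002, 0.002, 0.002], "turn": [0, 0, 0]}, {"travel": [0.006, 0.002, 0.001], "turn": [0, 0, 0]}, {"travel": [0.01, 0.002, 0.0], "turn": [0, 0, 0]}, {"travel": [0.015, 0.002, -0.001], "turn": [0, 0, 0]}, {"travel": [0.019, 0.002, -0.0018], "turn": [0, 0, 0]}]'

```text
time: 15.9
position: [0.5268, -0.2709, 0.084]
tool_rot: [0.005, 2.824, -0.002]
ft_force: [9.7, -0.5, -7.0]
grip_width: 0.802
grip_force: 55.1
```

```bash
python3 - <<'E'
from h import *
lidgo(-48,37,18);lidgo(-50,36,14)
E
```

```text
TCP [ 0.5257 -0.271   0.0835]
[1.31, 0.25, -0.86, 1.99, 0.07, 0.7, 2.01] [ 0.527 -0.271  0.084] [ 9.7 -0.5 -7. ]
t 15.9 travel [0.0012, -0.0001, 0.0002] turn [-0.1, 0.21, -0.17] rows 0.0
TCP [ 0.5269 -0.271   0.0794]
[1.31, 0.25, -0.86, 1.99, 0.07, 0.7, 2.01] [ 0.527 -0.271  0.084] [ 9.7 -0.5 -7. ]
t 15.9 travel [0.0014, -0.0001, 0.0044] turn [-0.09, 4.21, -0.17] rows 0.5
```

>>> step_arm --commands '[{"travel": [-0.004, 0, 0.001], "turn": [0, 0, 0]}, {"travel": [-0.003, 0, 0.003], "turn": [0, 0, 0]}, {"travel": [-0.003, 0, 0.004], "turn": [0, 0, 0]}, {"travel": [-0.003, 0, 0.004], "turn": [0, 0, 0]}]'

```text
time: 16.3
position: [0.5297, -0.2707, 0.0803]
tool_rot: [0.003, 2.828, -0.0]
ft_force: [0.4, 0.2, -2.5]
grip_width: 0.796
grip_force: 55.1
```

```bash
python3 - <<'E'
from h import *
lidgo(-48,34,18)
s=ctrl.get_state();a=ctrl.get_image('wrist');cv2.imwrite('pics/x4.png',a[:,:,::-1])
c=biggest(mask(a,(105,120,40),(125,255,255)));print(cv2.approxPolyDP(c,3,True)[:,0].tolist())
print([proj('wrist',CH+X,s).round(1).tolist() for X in((-.035,-.08,.057),(-.035,.08,.057))])
E
```

```text
TCP [ 0.5257 -0.271   0.0805]
[1.3, 0.27, -0.86, 1.99, 0.09, 0.7, 2.0] [ 0.53  -0.271  0.08 ] [ 0.4  0.2 -2.5]
t 16.3 travel [0.0037, -0.0003, -0.0014] turn [-0.04, -0.03, -0.12] rows 0.1
[[96, 167], [102, 212], [107, 215], [111, 239], [147, 238], [166, 217], [178, 220], [191, 208], [312, 208], [323, 220], [334, 217], [354, 238], [389, 239], [393, 215], [398, 211], [403, 169]]
[[82.0, 163.9], [413.1, 163.5]]
```

>>> step_arm --commands '[{"travel": [0.001, 0, 0], "turn": [0, 0, 0]}, {"travel": [0.002, 0, 0], "turn": [0, 0, 0]}, {"travel": [0.003, 0, -0.0005], "turn": [0, 0, 0]}, {"travel": [0.004, 0, -0.001], "turn": [0, 0, 0]}, {"travel": [0.005, 0, -0.0012], "turn": [0, 0, 0]}]'

```text
time: 16.85
position: [0.5268, -0.2709, 0.0813]
tool_rot: [0.004, 2.823, -0.002]
ft_force: [7.2, 0.4, -4.9]
grip_width: 0.802
grip_force: 55.1
```

```bash
python3 - <<'E'
from h import *
lidgo(-50,34,18)
E
```

```text
TCP [ 0.5237 -0.271   0.0805]
[1.31, 0.26, -0.86, 1.99, 0.07, 0.69, 2.01] [ 0.527 -0.271  0.081] [ 7.2  0.4 -4.9]
t 16.85 travel [0.0031, -0.0001, -0.0002] turn [-0.11, 0.27, -0.15] rows 0.1
```

```bash
python3 - <<'E'
from h import *
lidgo(-47,34.5,14);lidgo(-47.5,34.5,11)
E
```

```text
TCP [ 0.5299 -0.271   0.0779]
[1.31, 0.26, -0.86, 1.99, 0.07, 0.69, 2.01] [ 0.527 -0.271  0.081] [ 7.2  0.4 -4.9]
t 16.85 travel [-0.0019, -0.0001, 0.0042] turn [-0.1, 4.27, -0.16] rows 0.5
TCP [ 0.5316 -0.271   0.0754]
[1.31, 0.26, -0.86, 1.99, 0.07, 0.69, 2.01] [ 0.527 -0.271  0.081] [ 7.2  0.4 -4.9]
t 16.85 travel [-0.0027, -0.0001, 0.0071] turn [-0.1, 7.27, -0.16] rows 0.8
```

>>> step_arm --commands '[{"travel": [-0.0015, 0, 0.001], "turn": [0, 1, 0]}, {"travel": [-0.002, 0, 0.002], "turn": [0, 2, 0]}, {"travel": [-0.0026, 0, 0.003], "turn": [0, 3.2, 0]}, {"travel": [-0.0032, 0, 0.004], "turn": [0, 4.3, 0]}, {"travel": [-0.0032, 0, 0.004], "turn": [0, 4.3, 0]}]'

```text
time: 17.35
position: [0.5303, -0.2708, 0.0779]
tool_rot: [0.002, 2.901, -0.001]
ft_force: [5.4, 0.2, -0.9]
grip_width: 0.798
grip_force: 55.1
```

```bash
python3 - <<'E'
from h import *
lidgo(-47.5,34.5,11)
s=ctrl.get_state();print(s['torque'].round(2));a=ctrl.get_image('wrist');cv2.imwrite('pics/x5.png',a[:,:,::-1])
c=biggest(mask(a,(105,120,40),(125,255,255)));print(cv2.approxPolyDP(c,3,True)[:,0].tolist())
print([proj('wrist',CH+X,s).round(1).tolist() for X in((-.035,-.08,.057),(-.035,.08,.057))])
E
```

```text
TCP [ 0.5316 -0.271   0.0754]
[1.22, 0.3, -0.82, 1.93, 0.17, 0.79, 1.92] [ 0.53  -0.271  0.078] [ 5.4  0.2 -0.9]
t 17.35 travel [-0.0007, -0.0002, 0.0027] turn [-0.05, 2.76, -0.09] rows 0.3
[ 0.02 -0.71 -0.28]
[[96, 169], [102, 212], [107, 215], [111, 239], [146, 238], [165, 218], [178, 220], [190, 208], [311, 208], [322, 219], [336, 218], [354, 238], [389, 239], [393, 214], [398, 212], [402, 169]]
[[82.8, 165.6], [412.9, 165.5]]
```

>>> step_arm --commands '[{"travel": [-0.0005, 0, 0.001], "turn": [0, 1, 0]}, {"travel": [-0.001, 0, 0.002], "turn": [0, 2, 0]}, {"travel": [-0.0013, 0, 0.0027], "turn": [0, 2.8, 0]}, {"travel": [-0.0018, 0, 0.0035], "turn": [0, 3.8, 0]}, {"travel": [-0.0018, 0, 0.0035], "turn": [0, 3.8, 0]}]'

```text
time: 17.9
position: [0.5325, -0.2709, 0.0748]
tool_rot: [0.003, 2.968, -0.001]
ft_force: [5.4, 0.5, -0.3]
grip_width: 0.799
grip_force: 55.1
```

```bash
python3 - <<'E'
from h import *
lidgo(-48,34.5,8)
s=ctrl.get_state();print(s['torque'].round(2));a=ctrl.get_image('wrist')
c=biggest(mask(a,(105,120,40),(125,255,255)));print(cv2.approxPolyDP(c,3,True)[:,0].tolist())
print([proj('wrist',CH+X,s).round(1).tolist() for X in((-.035,-.08,.057),(-.035,.08,.057))])
E
```

```text
TCP [ 0.5332 -0.271   0.0729]
[1.16, 0.34, -0.79, 1.88, 0.23, 0.86, 1.85] [ 0.532 -0.271  0.075] [ 5.4  0.5 -0.3]
t 17.9 travel [-0.0003, -0.0001, 0.002] turn [-0.05, 1.96, -0.12] rows 0.2
[ 0.08 -0.9  -0.34]
[[96, 168], [101, 210], [107, 215], [111, 239], [146, 238], [165, 218], [178, 220], [189, 208], [311, 208], [323, 220], [335, 217], [354, 238], [389, 239], [393, 215], [398, 212], [403, 171]]
[[81.8, 164.6], [414.1, 164.2]]
```

>>> step_arm --commands '[{"travel": [-0.0003, 0, 0.001], "turn": [0, 1, 0]}, {"travel": [-0.0006, 0, 0.002], "turn": [0, 2, 0]}, {"travel": [-0.001, 0, 0.003], "turn": [0, 3, 0]}, {"travel": [-0.001, 0, 0.003], "turn": [0, 3, 0]}]'

```text
time: 18.35
position: [0.534, -0.2709, 0.0723]
tool_rot: [0.003, 3.021, -0.001]
ft_force: [3.7, 1.2, 5.9]
grip_width: 0.798
grip_force: 55.1
```

```bash
python3 - <<'E'
from h import *
lidgo(-48,34.5,6)
s=ctrl.get_state();print(s['torque'].round(2));a=ctrl.get_image('scene');cv2.imwrite('pics/x6.png',a[:,:,::-1])
a=ctrl.get_image('wrist')
c=biggest(mask(a,(105,120,40),(125,255,255)));print(cv2.approxPolyDP(c,3,True)[:,0].tolist())
E
```

```text
TCP [ 0.5345 -0.271   0.0711]
[1.11, 0.38, -0.77, 1.84, 0.27, 0.93, 1.81] [ 0.534 -0.271  0.072] [3.7 1.2 5.9]
t 18.35 travel [-0.0003, -0.0001, 0.0012] turn [-0.05, 0.93, -0.11] rows 0.1
[ 0.38 -0.87 -0.41]
[[96, 168], [101, 211], [107, 215], [111, 239], [146, 238], [165, 218], [178, 220], [191, 208], [317, 210], [323, 220], [338, 218], [354, 238], [389, 239], [393, 215], [398, 212], [403, 168]]
```

>>> step_arm --commands '[{"travel": [0, 0, 0], "turn": [0, 0, 0]}, {"travel": [0, 0, 0], "turn": [0, 0, 0]}, {"travel": [0, 0, 0], "turn": [0, 0, 0]}, {"travel": [0, 0, 0], "turn": [0, 0, 0]}, {"travel": [0, 0, 0], "turn": [0, 0, 0]}]' --gripper 1.0 --force 20

```text
time: 18.95
position: [0.5325, -0.2708, 0.0712]
tool_rot: [0.004, 3.022, -0.0]
ft_force: [-0.7, 0.4, -0.4]
grip_width: 0.989
grip_force: 0.0
```

>>> step_arm --commands '[{"travel": [0, 0, -0.01], "turn": [0, 0, 0]}, {"travel": [0, 0, -0.025], "turn": [0, 0, 0]}, {"travel": [0, 0, -0.045], "turn": [0, 0, 0]}, {"travel": [0, 0, -0.075], "turn": [0, 0, 0]}, {"travel": [0, 0, -0.1], "turn": [0, 6, 0]}]'

```text
time: 19.45
position: [0.5179, -0.2723, 0.1734]
tool_rot: [0.01, 3.129, -0.005]
ft_force: [0.5, 0.5, 0.0]
grip_width: 0.999
grip_force: 0.0
```

```bash
python3 - <<'E'
from h import *
s=ctrl.get_state();steps((.535,-.271,.17),frame(0,0),)
a=ctrl.get_image('wrist');cv2.imwrite('pics/x7.png',a[:,:,::-1])
c=biggest(mask(a,(105,120,40),(125,255,255)))
for p in cv2.approxPolyDP(c,3,True)[:,0]:print(p,(ray('wrist',p,.045,s)-CH).round(4))
E
```

```text
[1.12, 0.31, -0.8, 1.69, 0.23, 1.23, 1.83] [ 0.518 -0.272  0.173] [0.5 0.5 0. ]
t 19.45 travel [-0.0171, 0.0014, 0.0036] turn [-0.19, 0.7, -0.36] rows 0.3
[157 165] [-0.0309 -0.0784  0.045 ]
[158 219] [ 0.0168 -0.0811  0.045 ]
[164 222] [ 0.0196 -0.0761  0.045 ]
[166 239] [ 0.0356 -0.0754  0.045 ]
[334 238] [0.0352 0.0733 0.045 ]
[336 221] [0.0193 0.0741 0.045 ]
[346 220] [0.0184 0.0828 0.045 ]
[347 165] [-0.0302  0.0803  0.045 ]
```

```bash
python3 - <<'E'
from h import *
steps((.561,-.271,.09),frame(0,0))
E
```

```text
[1.11, 0.31, -0.8, 1.68, 0.24, 1.24, 1.83] [ 0.523 -0.272  0.178] [ 4.6 -1.5  3.7]
t 19.5 travel [-0.0364, 0.0018, 0.0891] turn [-0.33, 0.9, -0.23] rows 1.9
```

>>> step_arm --commands '[{"travel": [-0.02, 0.002, 0], "turn": [-0.3, 0.9, -0.2]}, {"travel": [-0.036, 0.002, 0], "turn": [-0.3, 0.9, -0.2]}, {"travel": [-0.036, 0.002, 0.02], "turn": [-0.3, 0.9, -0.2]}, {"travel": [-0.036, 0.002, 0.045], "turn": [-0.3, 0.9, -0.2]}, {"travel": [-0.036, 0.002, 0.07], "turn": [-0.3, 0.9, -0.2]}]' --gripper 0.0

```text
time: 20.0
position: [0.5592, -0.2691, 0.1024]
tool_rot: [-0.002, 3.139, 0.006]
ft_force: [-0.1, 0.2, -0.4]
grip_width: 0.629
grip_force: 0.0
```

```bash
python3 - <<'E'
from h import *
steps((.561,-.271,.066),frame(0,0));s=ctrl.get_state();print(s['grip_width'])
E
```

```text
[1.01, 0.46, -0.76, 1.66, 0.34, 1.15, 1.73] [ 0.559 -0.269  0.102] [-0.1  0.2 -0.4]
t 20.0 travel [-0.0017, -0.0021, 0.0364] turn [0.23, 0.16, 0.08] rows 0.7
0.6291891164890406
```

>>> step_arm --commands '[{"travel": [-0.002, -0.002, 0], "turn": [0.2, 0, 0]}, {"travel": [-0.002, -0.002, 0], "turn": [0.2, 0, 0]}, {"travel": [-0.002, -0.002, 0], "turn": [0.2, 0, 0]}, {"travel": [-0.002, -0.002, 0.005], "turn": [0.2, 0, 0]}, {"travel": [-0.002, -0.002, 0.01], "turn": [0.2, 0, 0]}]'

```text
time: 20.5
position: [0.5608, -0.2711, 0.0924]
tool_rot: [-0.002, 3.14, 0.001]
ft_force: [0.2, -0.7, 0.1]
grip_width: 0.173
grip_force: 0.0
```

>>> step_arm --commands '[{"travel": [0, 0, 0.004], "turn": [0, 0, 0]}, {"travel": [0, 0, 0.008], "turn": [0, 0, 0]}, {"travel": [0, 0, 0.012], "turn": [0, 0, 0]}, {"travel": [0, 0, 0.016], "turn": [0, 0, 0]}, {"travel": [0, 0, 0.02], "turn": [0, 0, 0]}]'

```text
time: 21.0
position: [0.5602, -0.2708, 0.071]
tool_rot: [0.002, -3.142, -0.003]
ft_force: [0.7, -0.0, 0.4]
grip_width: 0.011
grip_force: 0.0
```

>>> step_arm --commands '[{"travel": [0, 0, 0.002], "turn": [0, 0, 0]}, {"travel": [0, 0, 0.004], "turn": [0, 0, 0]}, {"travel": [0, 0, 0.006], "turn": [0, 0, 0]}, {"travel": [0, 0, 0.008], "turn": [0, 0, 0]}, {"travel": [0, 0, 0.01], "turn": [0, 0, 0]}]'

```text
time: 21.5
position: [0.5608, -0.2709, 0.0616]
tool_rot: [-0.002, 3.14, 0.002]
ft_force: [1.1, 0.2, 1.5]
grip_width: 0.005
grip_force: 0.5
```

>>> step_arm --commands '[{"travel": [0, 0, 0.001], "turn": [0, 0, 0]}, {"travel": [0, 0, 0.002], "turn": [0, 0, 0]}, {"travel": [0, 0, 0.003], "turn": [0, 0, 0]}, {"travel": [0, 0, 0.004], "turn": [0, 0, 0]}]'

```text
time: 21.9
position: [0.5597, -0.2708, 0.057]
tool_rot: [0.002, -3.141, -0.003]
ft_force: [-0.5, 0.1, -0.2]
grip_width: 0.006
grip_force: 0.0
```

>>> step_arm --commands '[{"travel": [0, 0, 0.001], "turn": [0, 0, 0]}, {"travel": [0, 0, 0.002], "turn": [0, 0, 0]}, {"travel": [0, 0, 0.002], "turn": [0, 0, 0]}]'

```text
time: 22.2
position: [0.5598, -0.2707, 0.0565]
tool_rot: [0.002, -3.14, -0.002]
ft_force: [-3.4, 1.3, 7.1]
grip_width: 0.005
grip_force: 3.9
```

>>> step_arm --commands '[{"travel": [0, 0, 0.001], "turn": [0, 0, 0]}, {"travel": [0, 0, 0.002], "turn": [0, 0, 0]}, {"travel": [0, 0, 0.002], "turn": [0, 0, 0]}]'

```text
time: 22.5
position: [0.5599, -0.2708, 0.0564]
tool_rot: [0.002, -3.14, -0.0]
ft_force: [-8.4, 2.4, 19.0]
grip_width: 0.002
grip_force: 9.5
```

>>> step_arm --commands '[{"travel": [0, 0, 0.001], "turn": [0, 0, 0]}, {"travel": [0, 0, 0.002], "turn": [0, 0, 0]}, {"travel": [0, 0, 0.002], "turn": [0, 0, 0]}]'

```text
time: 22.8
position: [0.5599, -0.2707, 0.0563]
tool_rot: [0.001, -3.139, 0.001]
ft_force: [-12.0, 4.7, 31.4]
grip_width: 0.004
grip_force: 15.1
```

The stop at tip height 42 mm matches the upper face of a fully home lid. I back off and check.

>>> step_arm --commands '[{"travel": [0, 0, -0.01], "turn": [0, 0, 0]}, {"travel": [0, 0, -0.05], "turn": [0, 0, 0]}, {"travel": [0, 0, -0.1], "turn": [0, 0, 0]}, {"travel": [0.0, 0, -0.15], "turn": [0, 0, 0]}, {"travel": [-0.02, 0, -0.2], "turn": [0, 0, 0]}]'

```text
time: 23.3
position: [0.5773, -0.2718, 0.2504]
tool_rot: [-0.001, -3.141, 0.001]
ft_force: [0.7, -0.4, -0.3]
grip_width: 0.007
grip_force: 0.0
```

>>> step_arm --commands '[{"travel": [0, 0, -0.015], "turn": [0, 0, 0]}, {"travel": [0, 0, -0.02], "turn": [0, 0, 0]}, {"travel": [0, 0, -0.023], "turn": [0, 0, 0]}, {"travel": [0, 0, -0.023], "turn": [0, 0, 0]}, {"travel": [0, 0, -0.023], "turn": [0, 0, 0]}]'

```text
time: 23.8
position: [0.5777, -0.2711, 0.2688]
tool_rot: [0.001, -3.139, -0.004]
ft_force: [-0.1, 0.1, 0.7]
grip_width: 0.005
grip_force: 0.0
```

```bash
python3 - <<'E'
from h import *
s=ctrl.get_state();print(s['position'],s['time'],s['ft_force'])
a=ctrl.get_image('wrist');cv2.imwrite('pics/x8.png',a[:,:,::-1])
c=biggest(mask(a,(105,120,40),(125,255,255)))
for p in cv2.approxPolyDP(c,3,True)[:,0]:print(p,(ray('wrist',p,.042,s)-CH).round(4))
o=mask(a,(5,150,100),(20,255,255));cs=cv2.findContours(o,cv2.RETR_EXTERNAL,cv2.CHAIN_APPROX_NONE)[0]
for c in cs:
  if cv2.contourArea(c)>60:
    x,y,w,h=cv2.boundingRect(c);print('or',x,y,w,h,(ray('wrist',(x+w/2,y),.045,s)-CH).round(4),(ray('wrist',(x+w/2,y+h),.056,s)-CH).round(4))
b=ctrl.get_image('scene');b0=cv2.imread('pics/scene0.png')[:,:,::-1]
d=cv2.absdiff(cv2.cvtColor(b,cv2.COLOR_RGB2GRAY),cv2.cvtColor(np.ascontiguousarray(b0),cv2.COLOR_RGB2GRAY))
for n,(x,y) in dict(bottle=(330,206),stain=(300,165),spec=(270,149),small=(234,237)).items():print(n,(d[y-15:y+15,x-12:x+12]>40).sum())
E
```

```text
[ 0.5777232  -0.27107444  0.26884781] 23.8 [-0.14241767  0.14606872  0.72125023]
[176  95] [-0.0325 -0.0784  0.042 ]
[180 170] [ 0.0495 -0.0779  0.042 ]
[265 167] [0.0459 0.0187 0.042 ]
[278 171] [0.0505 0.0336 0.042 ]
[318 171] [0.0505 0.0792 0.042 ]
[323  96] [-0.0318  0.0804  0.042 ]
or 228 170 41 20 [ 0.0489 -0.0001  0.045 ] [ 0.0694 -0.      0.056 ]
or 415 0 28 26 [-0.1251  0.1816  0.045 ] [-0.0986  0.1793  0.056 ]
or 396 0 26 35 [-0.125   0.1614  0.045 ] [-0.0903  0.1603  0.056 ]
bottle 363
stain 386
spec 0
small 26
```

```bash
python3 - <<'E'
from h import *
im={n:ctrl.get_image(n) for n in('side','scene')}
for n,boxes in(('side',dict(bottle=(300,175,340,235),stain=(284,160,312,203),spec=(258,155,284,190),small=(188,202,214,236))),('scene',dict(bottle=(315,182,345,228),stain=(286,145,315,185),spec=(257,132,284,165),small=(222,224,246,252)))):
  r=cv2.imread(f'pics/{n}0.png')
  for k,(a,b,c,d) in boxes.items():
    t=r[b:d,a:c];w=im[n][b-12:d+12,a-12:c+12,::-1];m=cv2.matchTemplate(np.ascontiguousarray(w),t,cv2.TM_CCOEFF_NORMED);_,v,_,l=cv2.minMaxLoc(m);print(n,k,round(v,3),(l[0]-12,l[1]-12))
E
```

```text
side bottle 0.999 (0, 0)
side stain 0.998 (0, 0)
side spec 0.999 (0, 0)
side small 0.819 (0, 0)
scene bottle 0.161 (-1, 0)
scene stain 0.505 (2, -10)
scene spec 0.997 (0, 0)
scene small 0.904 (0, 0)
```

```bash
python3 -c "
from bench import ctrl
print(ctrl.close_job())"
```

```text
the job is handed in; nothing more can be done
None
```

The lid is flat and fully home in the chamber with the catch sprung back over it, the bottle and jars have not moved, and the job was handed in at about 24 s.

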